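# Daily check of a bench scale with a knobbed check weight

## Task

The big steel check weight has been left lying on its side on the rubber pad: stand it upright on the pad and let go of it, then take hold of it afresh and set it down gently, upright and centred, on the scale's sprung pan, keeping the gripper itself off the pan. With the weight resting there on its own, slide the orange dust cover fully aside, push the green button right down, let it spring back, and slide the cover fully shut again, leaving the weight on the pan. Do not shift the other loose things about.

Things in the scene. Friction and masses are not known exactly. Their poses are not given: they have to be found in the camera images.
- scale: bench scale, fixed: pale stone slab 252 (x) x 142 (y) x 18 mm under a grey housing with its flat top 50 mm up. Origin: underside of the slab, centre. x points from the front panel (toward the robot) to the pan, y left, z up. Pan at x = +50 mm, in a clear square draught shield (outside 130 x 124 mm, walls 3 mm, top 101 mm up). Button and dust cover on the front panel at x = -85 mm
- pan_centre (a point): centre of the upper face of the round steel pan, 100 mm in diameter, with a small dark centre spot and a ring; nominally 64 mm above the scale's origin. The pan is sprung: it sinks about 1.4 mm per N and rocks if loaded off-centre (about 0.03 rad for the big weight 10 mm off)
- pan_lift (a joint): how far the pan is pushed down, m: 0 empty, about 0.005 to 0.009 under the big weight, stop at 0.016
- cover (a joint): dust cover over the button, m: 0 shut (button fully hidden), 0.055 fully open (slid along the scale's +y, to the left, on two rails along y, 49 mm apart, 4 mm wide, tops 64 mm above the scale's origin); it stays where it is left, about 1.2 N of friction
- cover_tab (a point): grip tab that stands up on the orange dust cover: this point is on the tab's centre line 10 mm above the cover plate and 9 mm below the tab's top. The tab is 9 mm thick along scale y, 30 mm long along scale x, 19 mm tall; the cover plate is 56 (x) x 50 (y) x 4 mm, the tab at its middle
- button (a joint): travel of the green button, m: 0 released, 0.005 fully down; spring, about 1.5 N to start and 4 N fully down; springs back
- button_top (a point): centre of the top of the green button (25 mm in diameter), 61 mm above the scale's origin, under the shut dust cover, 3 mm lower than the rails' tops
- pad: black rubber pad, fixed, 180 (its x) x 210 (its y) x 14 mm. Origin: centre of its underside, on the bench; its flat top is 14 mm above
- weight: big steel check weight, about 0.5 kg, loose: square body 46 x 46 x 72 mm with a round knob on one end, 106 mm long in all. Origin: centre of its square base; z runs from base to knob (neck 18 mm across, z = 76 to 81 mm; cylindrical knob 31 mm across, z = 85 to 103 mm); the body's flats face along its x and y. At the start it lies on a flat on the pad, its z level
- weight_mid (a point): point on the big weight's axis half-way along it, 53 mm from the base (inside the square body); axes as weight
- weight_base (a point): centre of the big weight's square base
- weight_knob (a point): middle of the big weight's knob, on its axis 94 mm from the base
- small_weight_mid (a point): bystander, loose: small brass knobbed weight, 28 mm across and 42 mm tall; this point is at its centre, half-way up
- fan_wheel_mid (a point): bystander, loose: black round fan wheel, 55 mm across and 20 mm tall; this point is at its centre, half-way up
- jar_mid (a point): bystander, loose: white screw-lid jar, 58 mm across and 54 mm tall; this point is at its centre, half-way up

How it is judged:
By the outcome, as a careful person would: the job done as asked, in the order asked, and still so for the second after the job is handed in, with the robot touching nothing.
It also fails if it takes over 72 s, if anything falls off the work surface, if the arm or the gripper's body presses on something with over 40 N, if the wrist force passes 120 N, or if a joint passes its speed limit or range.

## Robot

A 6-joint arm with a two-finger parallel gripper is mounted at the origin on a cart in front of the work surface, level with it; the furniture and walls round the work are solid. World frame = base frame: x ahead of the robot, y to its left, z up, the work surface at z = 0. Lengths are in m, angles in rad, forces in N, time in s.
With the tool pointing down it reaches from about 0.35 to 0.8 m from the base axis. Payload 7.3 kg.
Tool frame: the origin (TCP) lies midway between the tips of the shut fingers; the grasp point (between the pads) lies 19 mm behind it; x points along the fingers, y is the direction in which the jaws open and shut, and the axes are right-handed (so a half turn about x gives the same grasp; the last joint's range is limited). The gripper opens to 85 mm and grips with 20 to 120 N. Pads are 22 mm wide; open, the fingers measure 114 mm over their backs; the gripper's body (76 mm by 85 mm) begins 54 mm behind the grasp point. The pads swing forward as they close: fully open they stand 13 mm farther back than shut.
Start: joints at [-1.37, 0.342, 1.524, -0, 1.275, -0.146], TCP at [0.178, -0.494, 0.231] pointing down, gripper open.
Joint ranges: [-2.53, 2.53], [-0.77, 2.02], [0.04, 2.7], [-1, 4.14], [0.28, 2.66], [-3.11, 3.11]. Speed limits (rad/s): [2.57, 2.57, 3.14, 3.14, 3.14, 3.14].

## Interface

Orientations are given as a rotation vector (axis times angle).
In Python, from cell import monitor, viewer, ticket gives the robot as it stands.
- The arm moves only by the shell command python3 -m inch 'ROWS'. ROWS is JSON, a list of rows, each a list of 7 numbers: the shift along the tool's x, y, z in cm, then the turn, a rotation vector about the tool's x, y, z in degrees, then the finger opening in cm, from 0 to 8.54. A call has 1 to 8 rows; each row shifts and turns the commanded pose from where the row before left it, along the tool's axes as they then stand; what a row does not reach is not made up. A row lasts 1/12 s, in which the tool goes at most 41.7 mm and 7.16 degrees, less where a joint would pass 70% of its speed; a pose out of reach is approached as far as the arm can. A call is refused whole if a number of a shift passes 4.17 or a number of a turn 7.16, either way. A call with a gripper value outside its range is refused whole. The fingers move at their own pace and stop on an object; the grip force is fixed at half the most. Time passes only in rows, so rows that do not move let the fingers close. It gives the time, the measured TCP pose, the force and the opening at its end, in the units of the state.
- monitor.read_state(): the state, without advancing time (a new reading comes with each control period).
- viewer.capture(name): name is "scene" or "top"; returns the picture (384x512x3 uint8, red, green, blue); there is no depth.
- viewer.camera_info(name): a dict with "fov_y" (degrees; the focal length in pixels is half the picture's height over the tangent of half this angle, whatever the lens; pixels are square), "cx", "cy" (the principal point, pixels), "rvec" (rotation vector, rad) and "tvec" (3), from world to camera coordinates, as OpenCV has them. Camera axes: x right, y down, z forward; pixel columns grow to the right and rows downward; lengths in m; the calibration is good to about 2 mm. A picture is of the moment at which its call begins. camera_info takes no time and is no camera call.
- ticket.sign_off(): hands the job in, once; it reports no verdict.
The state is a dict: "time_s": time; "joints": joint angles; "dq": joint speeds; "effort": joint torques, N m; "tool_pos": TCP position; "eef_rot": TCP orientation; "contact_force": force on the tool from outside, world axes, zero at the start; "torque": the same for the moment, N m; "width": finger opening in m.
Only numpy, scipy, OpenCV 4.12 (cv2) and the standard library are available. Lean on these libraries where they do the work, as an engineer would, in place of code of your own. Each camera call takes 0.05 s, during which the arm holds its last target.

## Working session

There is one attempt and no reset: what is moved stays moved. The work goes in short steps, Python scripts to look and compute and a shell command to move; the robot and the scene stay as the last step left them, time stands still between calls to the robot, and variables do not carry over. Pictures are saved under pics/ and viewed, and the job is handed in when it is done.

```bash
ls; mkdir -p pics
python3 - <<'E'
from cell import monitor, viewer
import cv2
print(monitor.read_state())
for n in("scene","top"):
    print(viewer.camera_info(n))
    cv2.imwrite(f"pics/{n}0.png",viewer.capture(n)[:,:,::-1])
E
```

```text
pics
{'time_s': 0.0, 'joints': array([-1.36999944e+00,  3.42698143e-01,  1.52505643e+00,  5.66035135e-06,
        1.27539432e+00, -1.46035754e-01]), 'dq': array([-4.85978519e-04,  2.24895030e-03, -5.41441383e-04, -7.55563846e-05,
       -1.09662868e-03, -2.29217354e-04]), 'effort': array([ 7.66290996e-04, -4.33673000e+01, -2.46011049e+01, -6.27083614e-05,
        7.93899817e-03,  3.78767780e-06]), 'tool_pos': array([ 0.17837914, -0.49332316,  0.23062496]), 'eef_rot': array([ 2.03352708,  0.35783591, -2.03360387]), 'contact_force': array([-0.39667971,  0.42851277,  0.40060414]), 'torque': array([0.03966706, 0.04912364, 0.00355656]), 'width': 0.08527567110871358}
{'fov_y': 48.59941622252475, 'cx': 258.31822719765273, 'cy': 186.3422576613379, 'rvec': array([ 0.68069497, -2.46931234,  1.36242519]), 'tvec': array([0.41415541, 0.29400621, 0.6812155 ])}
{'fov_y': 53.80439072298045, 'cx': 252.9688486928369, 'cy': 196.06768223261867, 'rvec': array([ 2.15834969, -2.11125926,  0.23795875]), 'tvec': array([-0.17382525,  0.57880468,  0.81028864])}
```

View pics/scene0.png

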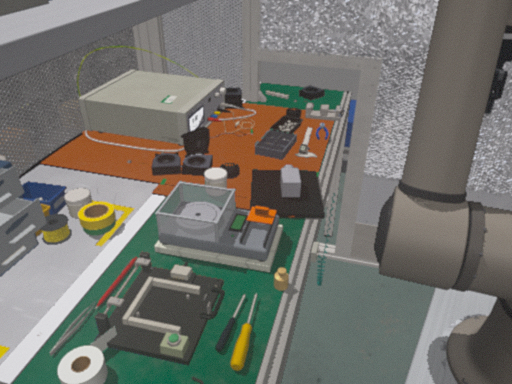

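View pics/top0.png

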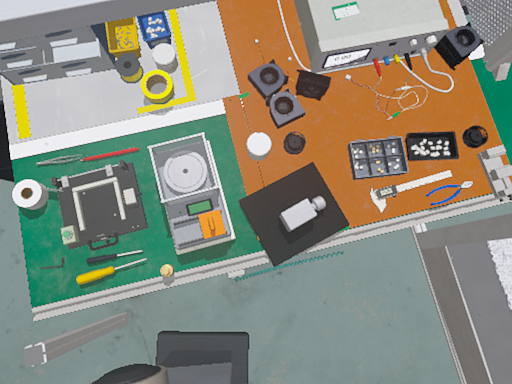

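```bash
cat > h.py <<'E'
import numpy as np, cv2
from cell import viewer, monitor
from scipy.spatial.transform import Rotation as R
def cam(n):
    i=viewer.camera_info(n); f=192/np.tan(np.radians(i['fov_y']/2))
    K=np.array([[f,0,i['cx']],[0,f,i['cy']],[0,0,1]]); return K,np.array(i['rvec']),np.array(i['tvec'])
def proj(n,P):
    K,r,t=cam(n); return cv2.projectPoints(np.array(P,float).reshape(-1,3),r,t,K,None)[0].reshape(-1,2)
def back(n,uv,z):
    K,r,t=cam(n); Rm=cv2.Rodrigues(r)[0]; c=-Rm.T@t
    d=(Rm.T@np.linalg.inv(K)@np.c_[np.array(uv,float).reshape(-1,2),np.ones(len(np.array(uv).reshape(-1,2)))].T).T
    return c+d*((z-c[2])/d[:,2])[:,None]
def crop(n,box,s,out,src=None,pts=None):
    im=(viewer.capture(n)[:,:,::-1] if src is None else cv2.imread(src)).copy()
    x0,y0,x1,y1=box
    c=cv2.resize(im[y0:y1,x0:x1],None,fx=s,fy=s,interpolation=cv2.INTER_CUBIC)
    for k in range(x0-x0%10+10,x1,10):
        cv2.line(c,((k-x0)*s,0),((k-x0)*s,6 if k%50 else 14),(0,0,255),1)
        if k%20==0: cv2.putText(c,str(k),((k-x0)*s-8,24),0,.35,(0,0,255),1)
    for k in range(y0-y0%10+10,y1,10):
        cv2.line(c,(0,(k-y0)*s),(6,(k-y0)*s),(0,0,255),1)
        if k%20==0: cv2.putText(c,str(k),(8,(k-y0)*s+4),0,.35,(0,0,255),1)
    if pts is not None:
        for u,v in pts: cv2.circle(c,(int((u-x0+.5)*s),int((v-y0+.5)*s)),2,(255,0,255),-1)
    cv2.imwrite(out,c); return im
E
python3 - <<'E'
from h import *
crop("top",(140,120,355,275),4 if 0 else 3,"pics/t1.png","pics/top0.png")
crop("scene",(145,155,335,295),4,"pics/s1.png","pics/scene0.png")
crop("top",(235,160,355,270),6,"pics/t2.png","pics/top0.png")
for n in("scene","top"):
    K,r,t=cam(n);print(n,-cv2.Rodrigues(r)[0].T@t)
E
```

```text
scene [0.15418343 0.5737191  0.60753007]
top [ 0.41728211 -0.13595755  0.91059812]
```

View pics/t1.png

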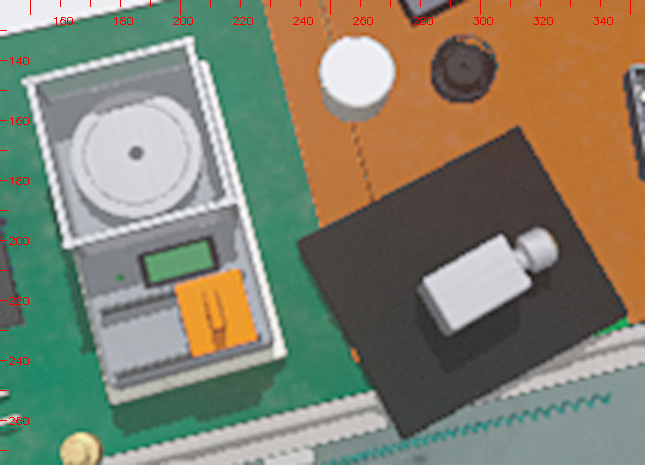

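View pics/s1.png

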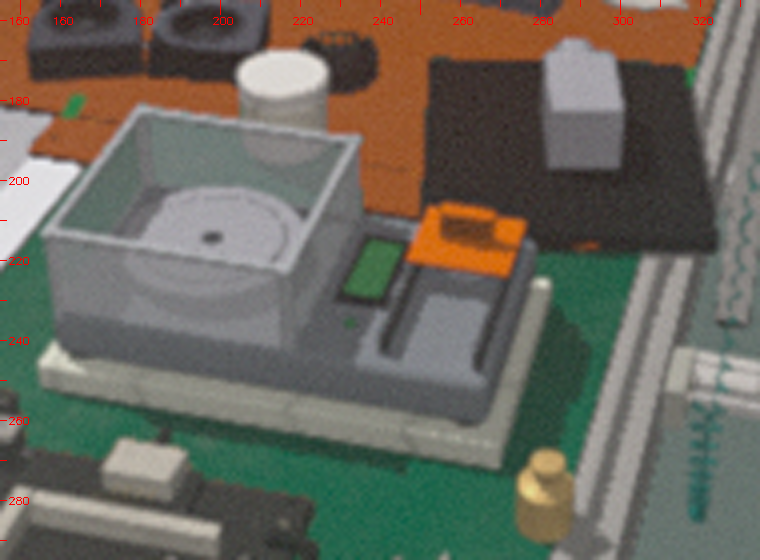

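View pics/t2.png

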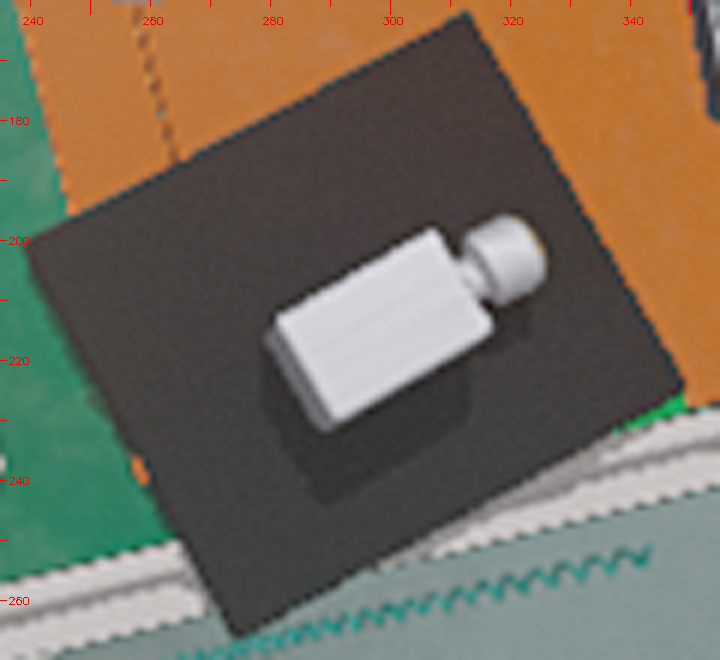

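```bash
cat > fit.py <<'E'
from h import *
from scipy.optimize import least_squares
def px(box,s,c): return np.array(c,float)/s+np.array(box)-.5
def fit(obs,x0):
    # obs: (cam, local pts, pix)
    def f(p):
        Rz=R.from_euler('z',p[2]).as_matrix(); r=[]
        for n,L,u in obs:
            W=np.array(L,float)@Rz.T+[p[0],p[1],0]; r.append((proj(n,W)-u).ravel())
        return np.concatenate(r)
    s=least_squares(f,x0); print(np.round(s.x,4),'deg',np.degrees(s.x[2]).round(2)); 
    r=f(s.x); i=0
    for n,L,u in obs: print(n,np.round(r[i:i+2*len(u)].reshape(-1,2),1).tolist()); i+=2*len(u)
    return s.x
E
python3 - <<'E'
from fit import *
T1=lambda c:px((140,120),3,c); T2=lambda c:px((235,160),6,c); S=lambda c:px((145,155),4,c)
sh=[(.115,.062,.101),(.115,-.062,.101),(-.015,-.062,.101),(-.015,.062,.101)]
print('scale')
ob=[("top",sh,T1([(25,78),(192,38),(240,203),(66,247)])),("top",[(-.126,-.071,.018),(-.126,.071,.018),(.05,0,.064)],T1([(285,355),(113,403),(137,153)])),
("scene",[sh[0],sh[3],sh[2],sh[1]],S([(45,235),(290,272),(360,138),(140,106)])),("scene",[(-.126,.071,.018),(.126,.071,.018),(-.126,-.071,.018),(.05,0,.064)],S([(500,455),(40,362),(548,278),(212,238)]))]
for o in (ob[:2],ob[2:],ob): fit(o,[.55,.05,0.2])
print('weight')
w=[(.072,.023,.060),(.072,-.023,.060),(0,-.023,.060),(0,.023,.060)]
ob=[("top",w,T2([(433,228),(494,323),(335,420),(277,318)])),("scene",[w[3],w[2],(0,.023,.014),(0,-.023,.014)],S([(545,112),(622,108),(547,168),(622,168)]))]
# in scene, +y local = left?
for o in (ob[:1],ob): fit(o,[.4,-.2,-1])
print('pad')
p=[(.09,.105,.014),(.09,-.105,.014),(-.09,-.105,.014),(-.09,.105,.014)]
fit([("top",p,T2([(25,243),(467,12),(685,383),(238,637)]))],[.4,-.2,.3])
print('bystanders', back("top",T1([(357,70),(463,65),(80,445)]),.05))
E
```

```text
scale
[ 0.5895 -0.019   0.2916] deg 16.71
top [[0.9, 0.3], [-0.3, -0.0], [-1.7, -0.4], [0.6, -0.3]]
top [[1.1, 0.1], [-0.8, 0.4], [0.3, -0.0]]
[ 0.5857 -0.0167  0.2904] deg 16.64
scene [[-0.5, -1.0], [-0.3, -0.2], [0.2, 0.1], [-0.3, -0.0]]
scene [[0.4, -1.4], [-1.4, 0.9], [1.9, 0.7], [0.2, 0.4]]
[ 0.5879 -0.0185  0.2919] deg 16.72
top [[0.6, 1.0], [-0.6, 0.6], [-1.9, 0.3], [0.3, 0.4]]
top [[0.9, 0.7], [-1.0, 1.1], [0.0, 0.6]]
scene [[-0.8, -1.7], [-0.7, -1.0], [-0.3, -0.6], [-0.6, -0.6]]
scene [[-0.0, -2.3], [-1.6, 0.1], [1.3, -0.1], [-0.1, -0.3]]
weight
[ 0.5263 -0.2353 -1.0192] deg -58.4
top [[-0.0, -0.7], [0.5, 0.5], [0.2, 0.3], [-0.7, -0.1]]
[ 0.5261 -0.2352 -1.0155] deg -58.18
top [[-0.1, -0.7], [0.4, 0.5], [0.2, 0.4], [-0.7, -0.0]]
scene [[0.9, -1.2], [0.3, -0.2], [-0.4, 0.4], [-0.9, 0.4]]
pad
[ 0.555  -0.261   0.5179] deg 29.67
top [[-1.2, -0.3], [0.1, -1.3], [1.4, 0.6], [-0.3, 0.8]]
bystanders [[ 0.71363637 -0.1720049   0.05      ]
 [ 0.7203709  -0.2565555   0.05      ]
 [ 0.41706119  0.0283441   0.05      ]]
```

```bash
cat > plan.py <<'E'
from h import *
from scipy.linalg import expm, logm
def T(Rm,p): M=np.eye(4); M[:3,:3]=Rm; M[:3,3]=p; return M
def cur():
    s=monitor.read_state(); return T(R.from_rotvec(s['eef_rot']).as_matrix(),s['tool_pos']),s
def tool(d_az,tilt,flip=1):
    """tool x tilted from straight down by tilt deg toward horizontal azimuth d_az(deg)"""
    d=np.array([np.cos(np.radians(d_az)),np.sin(np.radians(d_az)),0]); t=np.radians(tilt)
    x=np.sin(t)*d-np.cos(t)*np.array([0,0,1]); y=flip*np.cross([0,0,1],d); return np.c_[x,y,np.cross(x,y)]
def rows(A,B,N=None,vmax=3.,wmax=6.):
    D=np.linalg.inv(A)@B
    n=N or int(np.ceil(max(np.linalg.norm(D[:3,3])*100/vmax,np.degrees(R.from_matrix(D[:3,:3]).magnitude())/wmax,1)))
    M=np.real(expm(np.real(logm(D))/n))
    w=np.degrees(R.from_matrix(M[:3,:3]).as_rotvec())
    print('N',n,'row',np.round(M[:3,3]*100,2).tolist(),np.round(w,2).tolist(),'total rot',np.degrees(R.from_matrix(D[:3,:3]).magnitude()).round(1)); return n
AZ=-58.3
d=np.array([np.cos(np.radians(AZ)),np.sin(np.radians(AZ)),0])
BASE=np.array([.5262,-.2352,0])
E
python3 - <<'E'
from plan import *
A,s=cur(); print(A.round(3))
G=BASE+.054*d+[0,0,.042]
for fl in (1,-1):
    Rt=tool(AZ,-40,fl); P=G+.0235*Rt[:,0]
    pre=P-.10*Rt[:,0]; print(fl,P.round(4),pre.round(4)); rows(A,T(Rt,pre)); rows(A,T(A[:3,:3],pre+[0,0,.05]))
E
```

```text
[[-0.     0.34  -0.94   0.178]
 [ 0.001 -0.94  -0.34  -0.493]
 [-1.    -0.001 -0.     0.231]
 [ 0.     0.     0.     1.   ]]
1 [ 0.5466 -0.2683  0.024 ] [ 0.5804 -0.323   0.1006]
N 18 row [1.13, 2.1, -1.73] [-5.4, 1.59, -1.96] total rot 107.3
N 15 row [0.53, -0.16, -2.91] [0.0, 0.0, -0.0] total rot 0.0
-1 [ 0.5466 -0.2683  0.024 ] [ 0.5804 -0.323   0.1006]
N 16 row [0.19, -1.73, -2.5] [4.67, -2.09, -1.7] total rot 86.3
N 15 row [0.53, -0.16, -2.91] [0.0, 0.0, -0.0] total rot 0.0
```

Run:
```python
from plan import *
A,s=cur()
G=BASE+.054*d+[0,0,.042]
Rt=tool(AZ,-40,1); P=G+.0235*Rt[:,0]; pre=T(Rt,P-.12*Rt[:,0]+[0,0,.03])
n=rows(A,pre); L=np.real(logm(np.linalg.inv(A)@pre))
for k in range(0,19,3): print((A@np.real(expm(L*k/18)))[:3,3].round(3))
```

```text
N 18 row [0.86, 2.1, -1.76] [-5.4, 1.59, -1.96] total rot 107.3
[ 0.178 -0.493  0.231]
[ 0.253 -0.527  0.204]
[ 0.335 -0.534  0.179]
[ 0.416 -0.516  0.158]
[ 0.49  -0.473  0.144]
[ 0.548 -0.41   0.139]
[ 0.587 -0.334  0.146]
```

```bash
python3 -m inch '[[-0.5,2.1,-1.76,-5.4,1.59,-1.96,6.5],[-0.5,2.1,-1.76,-5.4,1.59,-1.96,6.5],[0.86,2.1,-1.76,-5.4,1.59,-1.96,6.5],[0.86,2.1,-1.76,-5.4,1.59,-1.96,6.5],[0.86,2.1,-1.76,-5.4,1.59,-1.96,6.5],[0.86,2.1,-1.76,-5.4,1.59,-1.96,6.5]]'; python3 -c "
from plan import *
print(cur()[1]['joints'])"
```

```text
time_s: 0.6
tool_pos: [0.3354, -0.5356, 0.2059]
eef_rot: [1.853, 1.079, -1.604]
contact_force: [-0.6, -1.1, -0.3]
width: 0.0649
[-1.18706836  0.70316738  1.0114881   0.10954952  1.66657093 -0.5381994 ]
```

```bash
python3 -m inch '[[0.86,2.1,-1.76,-5.4,1.59,-1.96,6.5],[0.86,2.1,-1.76,-5.4,1.59,-1.96,6.5],[0.86,2.1,-1.76,-5.4,1.59,-1.96,6.5],[0.86,2.1,-1.76,-5.4,1.59,-1.96,6.5],[0.86,2.1,-1.76,-5.4,1.59,-1.96,6.5],[0.86,2.1,-1.76,-5.4,1.59,-1.96,6.5]]'
python3 - <<'E'
from plan import *
A,s=cur(); print(s['joints'])
G=BASE+.054*d+[0,0,.042]
Rt=tool(AZ,-40,1); P=G+.0235*Rt[:,0]; pre=T(Rt,P-.10*Rt[:,0])
rows(A,pre)
E
```

```text
time_s: 1.1
tool_pos: [0.4897, -0.4736, 0.1705]
eef_rot: [1.542, 1.641, -1.091]
contact_force: [0.3, -0.2, -0.0]
width: 0.0648
[-0.96091437  1.01591503  0.54950663  0.19385033  2.04386971 -0.84985493]
N 7 row [1.7, 1.87, -1.07] [-4.6, 1.36, -1.67] total rot 35.5
```

```bash
python3 -m inch '[[1.7,1.87,-1.07,-4.6,1.36,-1.67,6.5],[1.7,1.87,-1.07,-4.6,1.36,-1.67,6.5],[1.7,1.87,-1.07,-4.6,1.36,-1.67,6.5],[1.7,1.87,-1.07,-4.6,1.36,-1.67,6.5],[1.7,1.87,-1.07,-4.6,1.36,-1.67,6.5],[1.7,1.87,-1.07,-4.6,1.36,-1.67,6.5],[1.7,1.87,-1.07,-4.6,1.36,-1.67,6.5],[0,0,0,0,0,0,6.5]]'
python3 - <<'E'
from plan import *
A,s=cur(); print(s['joints'],A.round(3))
G=BASE+.054*d+[0,0,.042]
Rt=tool(AZ,-40,1); P=G+.0235*Rt[:,0]; pre=T(Rt,P-.10*Rt[:,0])
rows(A,pre); rows(A,T(Rt,P))
for n in("scene","top"): crop(n,(100,60,400,284),2,f"pics/{n}2.png",pts=proj(n,[P-.019*Rt[:,0],A[:3,3]]))
E
```

```text
time_s: 1.77
tool_pos: [0.5823, -0.3178, 0.0981]
eef_rot: [1.128, 2.039, -0.523]
contact_force: [0.3, 1.0, -0.5]
width: 0.0653
[-0.70729616  1.1809652   0.47339781  0.23325563  2.15478904 -1.20589773] [[-0.344  0.847  0.405  0.582]
 [ 0.548  0.531 -0.646 -0.318]
 [-0.763 -0.    -0.647  0.098]
 [ 0.     0.     0.     1.   ]]
N 1 row [-0.41, -0.44, 0.1] [0.29, -0.29, 0.27] total rot 0.5
N 4 row [2.4, -0.1, 0.03] [0.07, -0.07, 0.07] total rot 0.5
```

View pics/top2.png

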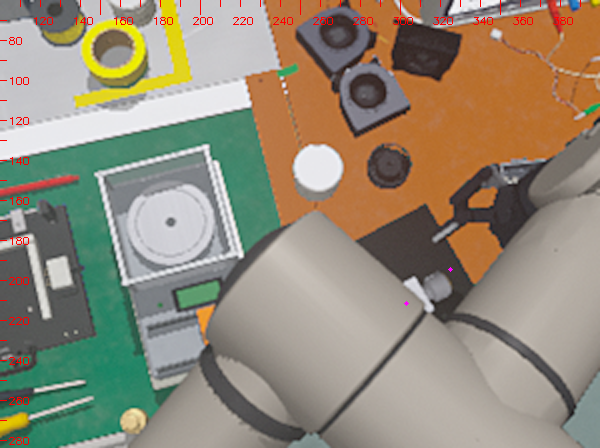

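View pics/scene2.png

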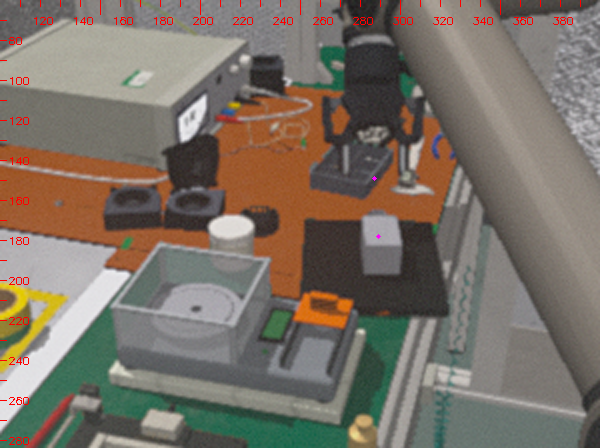

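```bash
python3 -m inch '[[0,-0.4,0.1,0.3,-0.3,0.3,6.5],[2.4,0,0,0,0,0,6.5],[2.4,0,0,0,0,0,6.5],[2.4,0,0,0,0,0,6.5],[2.4,0,0,0,0,0,6.5],[0,0,0,0,0,0,6.5]]'
python3 - <<'E'
from plan import *
A,s=cur(); print(s['joints'])
G=BASE+.054*d+[0,0,.042]
Rt=tool(AZ,-40,1); P=G+.0235*Rt[:,0]
rows(A,T(Rt,P))
crop("scene",(240,60,340,160),6,f"pics/s3.png")
E
```

```text
time_s: 2.37
tool_pos: [0.5425, -0.2733, 0.0245]
eef_rot: [1.145, 2.026, -0.54]
contact_force: [-0.5, -0.1, -1.2]
width: 0.0652
[-0.70048257  1.09425614  0.87533238  0.21433949  1.83674228 -1.25420356]
N 1 row [0.17, 0.61, -0.13] [-0.73, 0.06, -0.31] total rot 0.8
```

View pics/s3.png

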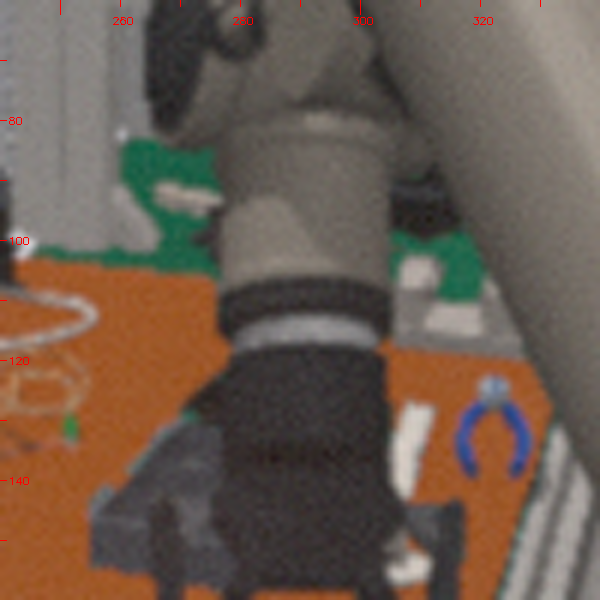

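```bash
python3 -m inch '[[0.1,0.6,-0.1,-0.5,0,-0.3,6.5],[0,0,0,0,0,0,6.5],[0,0,0,0,0,0,6.5]]'
python3 - <<'E'
from plan import *
A,s=cur()
G=BASE+.054*d+[0,0,.042]
Rt=tool(AZ,-40,1); P=G+.0235*Rt[:,0]
rows(A,T(Rt,P))
crop("scene",(240,110,340,210),6,f"pics/s4.png")
E
```

```text
time_s: 2.67
tool_pos: [0.5514, -0.2715, 0.028]
eef_rot: [1.13, 2.02, -0.532]
contact_force: [0.1, -0.6, -0.1]
width: 0.0651
N 1 row [0.64, -0.24, -0.15] [0.02, 0.66, -0.12] total rot 0.7
```

View pics/s4.png

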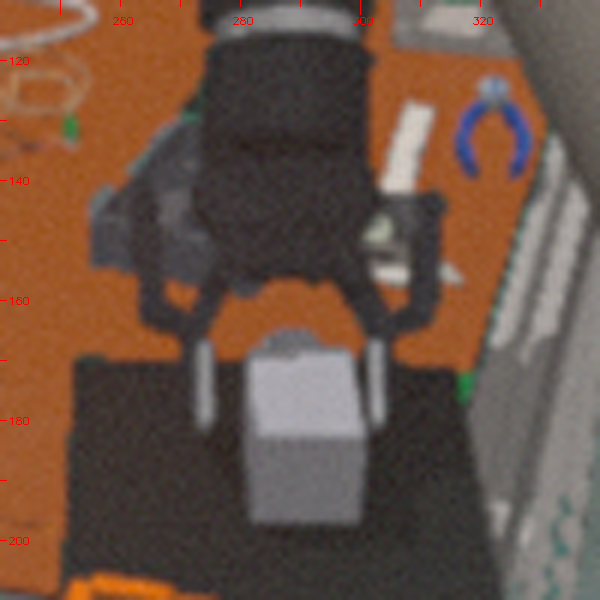

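```bash
for i in 1 2 3; do python3 -m inch '[[0,0,0,0,0,0,6.5],[0,0,0,0,0,0,6.5]]' | grep tool_pos; done
```

```text
tool_pos: [0.5505, -0.2707, 0.027]
tool_pos: [0.5502, -0.2704, 0.0268]
tool_pos: [0.5502, -0.2703, 0.0268]
```

```bash
python3 - <<'E'
from plan import *
A,s=cur()
G=BASE+.054*d+[0,0,.042]
Rt=tool(AZ,-40,1); P=G+.0235*Rt[:,0]
rows(A,T(Rt,P)); print(s['contact_force'])
E
python3 -m inch '[[0.4,-0.25,-0.1,0,0.4,0,6.5],[0,0,0,0,0,0,6.5],[0,0,0,0,0,0,6.5],[0,0,0,0,0,0,6.5]]'
python3 - <<'E'
from plan import *
A,s=cur()
G=BASE+.054*d+[0,0,.042]
Rt=tool(AZ,-40,1); P=G+.0235*Rt[:,0]
rows(A,T(Rt,P)); 
crop("scene",(240,110,340,210),6,f"pics/s5.png")
E
```

```text
N 1 row [0.44, -0.2, -0.1] [-0.02, 0.45, -0.06] total rot 0.5
[-0.44101661  0.71962921 -0.20173021]
time_s: 3.55
tool_pos: [0.5462, -0.2688, 0.0242]
eef_rot: [1.134, 2.03, -0.529]
contact_force: [-0.7, -0.1, -0.3]
width: 0.065
N 1 row [0.03, 0.06, 0.0] [-0.03, 0.04, -0.06] total rot 0.1
```

View pics/s5.png

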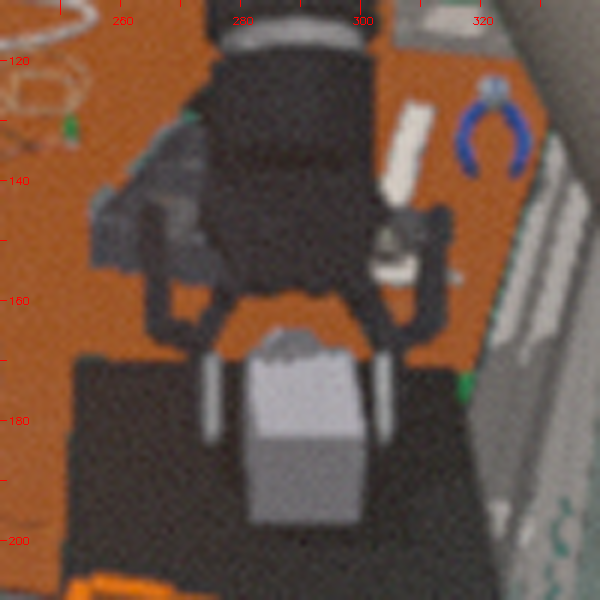

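```bash
python3 -m inch '[[0,-0.15,0,0,0,0,6.0],[0,0,0,0,0,0,4],[0,0,0,0,0,0,4],[0,0,0,0,0,0,4],[0,0,0,0,0,0,4],[0,0,0,0,0,0,4],[0,0,0,0,0,0,4]]'
python3 - <<'E'
from plan import *
A,s=cur();print(s['effort'])
crop("scene",(240,110,340,210),6,f"pics/s6.png")
E
```

```text
time_s: 4.18
tool_pos: [0.5451, -0.27, 0.0245]
eef_rot: [1.134, 2.029, -0.529]
contact_force: [-0.4, -4.0, 3.7]
width: 0.0453
[ 2.16917574e+00 -6.84778833e+01 -1.93451303e+01  1.48921754e+00
  2.79022336e+00  4.18414688e-02]
```

View pics/s6.png

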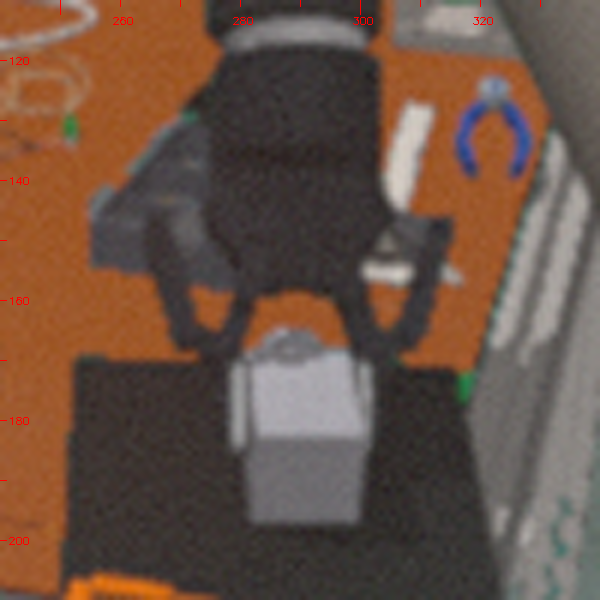

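```bash
python3 -m inch '[[-1.53,0,-1.29,0,0,0,3.5],[-1.53,0,-1.29,0,0,0,3.5],[-1.53,0,-1.29,0,0,0,3.5],[-1.53,0,-1.29,0,0,0,3.5],[0,0,0,0,0,0,3.5],[0,0,0,0,0,0,3.5]]'
python3 - <<'E'
from plan import *
from scipy.optimize import least_squares
A,s=cur();print(s['joints'],s['width'])
crop("scene",(220,90,340,210),5,f"pics/s7.png")
D=[([-1.36999944e+00,3.42698143e-01,1.52505643e+00,0,1.27539432e+00,-1.46035754e-01],[ 0.17837914,-0.49332316,0.23062496],[ 2.03352708,0.35783591,-2.03360387]),
([-1.18706836,0.70316738,1.0114881,0.10954952,1.66657093,-0.5381994 ],[0.3354,-0.5356,0.2059],[1.853,1.079,-1.604]),
([-0.96091437,1.01591503,0.54950663,0.19385033,2.04386971,-0.84985493],[0.4897,-0.4736,0.1705],[1.542,1.641,-1.091]),
([-0.70729616,1.1809652,0.47339781,0.23325563,2.15478904,-1.20589773],[0.5823,-0.3178,0.0981],[1.128,2.039,-0.523]),
(s['joints'],s['tool_pos'],s['eef_rot'])]
def ch(q):
    z=lambda a:R.from_euler('z',a); y=lambda a:R.from_euler('y',a)
    A1=z(q[0])*y(q[1]); A2=A1*y(q[2]); A3=A2*z(q[3])*y(q[4])*z(q[5]); return A1,A2,A3
C=[ch(D[i][0])[2].inv()*R.from_rotvec(D[i][2]) for i in range(len(D))]
for c in C: print(c.as_matrix().round(2).tolist())
def f(p):
    r=[]
    for q,x,_ in D:
        A1,A2,A3=ch(q); r.append(R.from_euler('z',q[0]).apply([p[0],0,p[1]])+A1.apply([0,0,p[2]])+A2.apply([p[3],0,p[4]])+A3.apply([0,0,p[5]])-x)
    return np.concatenate(r)
sol=least_squares(f,[0,.15,.4,0,.4,.2]);print(sol.x.round(4),np.abs(sol.fun).max())
E
```

```text
time_s: 4.73
tool_pos: [0.5453, -0.2692, 0.104]
eef_rot: [1.133, 2.029, -0.529]
contact_force: [0.9, -0.6, -5.7]
width: 0.0452
[-0.69252473  1.01075196  0.83314271  0.22419922  1.95778062 -1.23191732] 0.04523720222245634
[[-0.0, -1.0, 0.0], [0.0, -0.0, -1.0], [1.0, -0.0, 0.0]]
[[-0.0, -1.0, -0.0], [0.0, 0.0, -1.0], [1.0, -0.0, 0.0]]
[[0.0, -1.0, 0.0], [0.0, -0.0, -1.0], [1.0, 0.0, 0.0]]
[[-0.0, -1.0, -0.0], [-0.0, 0.0, -1.0], [1.0, -0.0, -0.0]]
[[-0.0, -1.0, -0.0], [-0.0, 0.0, -1.0], [1.0, -0.0, -0.0]]
[-0.3538  0.235   0.8207 -0.0762  0.6199  0.648 ] 0.07145948637892499
```

View pics/s7.png

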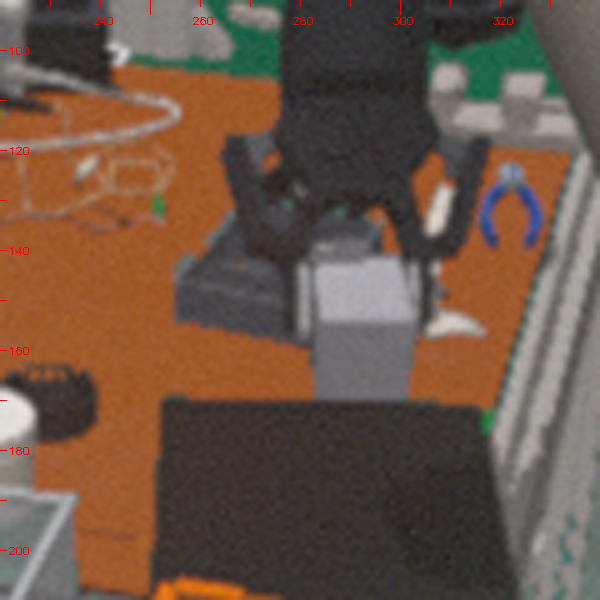

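```bash
cat > kin.py <<'E'
from plan import *
from scipy.optimize import least_squares
def ch(q):
    z=lambda a:R.from_euler('z',a); y=lambda a:R.from_euler('y',a)
    A0=z(q[0]);A1=A0*y(q[1]); A2=A1*y(q[2]); A4=A2*z(q[3]); A5=A4*y(q[4]); return A0,A1,A2,A4,A5,A5*z(q[5])
def pos(p,q):
    A0,A1,A2,A4,A5,A6=ch(q)
    return A0.apply([p[0],p[7],p[1]])+A1.apply([0,0,p[2]])+A2.apply([p[3],0,p[4]])+A4.apply([p[6],0,0])+A5.apply([p[8],0,p[5]])
C=np.array([[0,-1,0],[0,0,-1],[1,0,0.]])
def rot(q): return ch(q)[5].as_matrix()@C
E
python3 - <<'E'
from kin import *
A,s=cur()
D=[([-1.36999944e+00,3.42698143e-01,1.52505643e+00,0,1.27539432e+00,-1.46035754e-01],[ 0.17837914,-0.49332316,0.23062496]),
([-1.18706836,0.70316738,1.0114881,0.10954952,1.66657093,-0.5381994 ],[0.3354,-0.5356,0.2059]),
([-0.96091437,1.01591503,0.54950663,0.19385033,2.04386971,-0.84985493],[0.4897,-0.4736,0.1705]),
([-0.70729616,1.1809652,0.47339781,0.23325563,2.15478904,-1.20589773],[0.5823,-0.3178,0.0981]),
([-0.70048257,1.09425614,0.87533238,0.21433949,1.83674228,-1.25420356],[0.5425,-0.2733,0.0245]),
(s['joints'],s['tool_pos'])]
def f(p):
    return np.concatenate([pos(p,q)-x for q,x in D]+[.001*(p-p0)])
p0=np.array([0,.15,.4,0,.4,.2,0,0,0])
sol=least_squares(f,p0);print(sol.x.round(4),np.abs(sol.fun[:18]).max(), sol.fun[:18].reshape(-1,3).round(3))
E
```

```text
[ 1.000e-04  2.227e-01  5.064e-01  4.650e-02  3.795e-01  3.137e-01
 -2.000e-04  7.640e-02  1.000e-04] 2.4416081134348566e-05 [[-0. -0.  0.]
 [ 0.  0. -0.]
 [-0. -0.  0.]
 [ 0.  0. -0.]
 [-0. -0. -0.]
 [ 0. -0.  0.]]
```

```bash
cat >> kin.py <<'E'
KP=np.array([1e-4,.2227,.5064,.0465,.3795,.3137,-2e-4,.0764,1e-4])
LO=np.array([-2.53,-.77,.04,-1,.28,-3.11]);HI=np.array([2.53,2.02,2.7,4.14,2.66,3.11])
def ik(Tt,q0):
    f=lambda q:np.r_[(pos(KP,q)-Tt[:3,3])*5,R.from_matrix(rot(q).T@Tt[:3,:3]).as_rotvec()]
    s=least_squares(f,np.clip(q0,LO+.01,HI-.01),bounds=(LO,HI)); return s.x,np.abs(s.fun).max()
# grasp transform: weight in tool
Rg=R.from_rotvec([1.134,2.029,-.529]).as_matrix()
Tg=T(Rg,[.5451,-.27,.0245])
Rw=np.c_[[0,0,1.],np.cross(d,[0,0,1.]),d]  # some weight axes: x up, z=d
Tw=T(Rw,BASE+[0,0,.037]); W_IN_T=np.linalg.inv(Tg)@Tw
E
python3 - <<'E'
from kin import *
A,s=cur(); q=s['joints']; best=[]
Tw2=A@W_IN_T; print('weight now',Tw2.round(3))
for az in range(-90,60,10):
    dd=np.array([np.cos(np.radians(az)),np.sin(np.radians(az)),0])
    Tup=T(np.c_[-dd,np.cross([0,0,1.],-dd),[0,0,1.]],[.545,-.255,.014])
    Tt=Tup@np.linalg.inv(W_IN_T)
    r=[ik(Tt,q0) for q0 in (q,[-.5,.8,1.5,.5,.6,-.5],[-.5,.8,1.5,1.5,.6,-1.5],[-.5,.8,1.5,-.8,.6,-1.5])]
    b=[(x.round(2).tolist(),round(e,3)) for x,e in r if e<.02]
    print(az,Tt[:3,3].round(3),b)
E
```

```text
weight now [[ 0.002 -0.851  0.526  0.526]
 [-0.001 -0.526 -0.851 -0.234]
 [ 1.     0.001 -0.002  0.115]
 [ 0.     0.     0.     1.   ]]
-90 [ 0.543 -0.268  0.054] []
-80 [ 0.545 -0.268  0.054] []
-70 [ 0.547 -0.268  0.054] []
-60 [ 0.549 -0.267  0.054] []
-50 [ 0.551 -0.266  0.054] []
-40 [ 0.553 -0.265  0.054] []
-30 [ 0.555 -0.263  0.054] []
-20 [ 0.556 -0.261  0.054] []
-10 [ 0.557 -0.259  0.054] []
0 [ 0.558 -0.257  0.054] []
10 [ 0.558 -0.255  0.054] []
20 [ 0.558 -0.253  0.054] []
30 [ 0.557 -0.251  0.054] []
40 [ 0.556 -0.249  0.054] []
50 [ 0.555 -0.247  0.054] []
```

Run:
```python
from kin import *
A,s=cur(); q=s['joints']; print(ik(A,q))
rng=np.random.default_rng(0)
for ex in ([.545,-.255],[.58,-.28]):
  for az in range(-90,60,15):
    dd=np.array([np.cos(np.radians(az)),np.sin(np.radians(az)),0])
    Tup=T(np.c_[-dd,np.cross([0,0,1.],-dd),[0,0,1.]],ex+[.014])
    Tt=Tup@np.linalg.inv(W_IN_T)
    r=[ik(Tt,rng.uniform(LO,HI)) for _ in range(12)]
    b=min(r,key=lambda t:t[1]); w=Tt[:3,3]-.3137*Tt[:3,0]
    print(az,b[0].round(2),round(b[1],3),w.round(2),Tt[:3,0].round(2))
```

```text
(array([-0.69265629,  1.01221843,  0.83456204,  0.22403141,  1.95753985,
       -1.23196376]), np.float64(6.106226635438361e-15))
-90 [-0.22  0.75  1.64 -1.    0.97  0.51] 0.108 [ 0.54 -0.03  0.25] [ 0.   -0.77 -0.64]
-75 [-0.31  0.71  2.09  4.14  0.71  1.37] 0.193 [ 0.48 -0.04  0.25] [ 0.2  -0.74 -0.64]
-60 [-0.33  0.67  2.08  4.14  0.62  1.17] 0.026 [ 0.43 -0.06  0.25] [ 0.38 -0.66 -0.64]
-45 [-0.44  0.64  2.16  3.65  0.56  1.36] 0.0 [ 0.38 -0.1   0.25] [ 0.54 -0.54 -0.64]
-30 [-0.6   0.63  2.21  3.03  0.58  1.61] 0.0 [ 0.35 -0.14  0.25] [ 0.67 -0.38 -0.64]
-15 [-0.75  0.64  2.2   2.46  0.61  1.83] 0.0 [ 0.32 -0.2   0.25] [ 0.74 -0.2  -0.64]
0 [-0.87  0.65  2.12  1.94  0.68  2.03] 0.0 [ 0.32 -0.26  0.25] [ 0.77  0.   -0.64]
15 [-0.94  0.68  2.    1.52  0.8   2.19] 0.0 [ 0.33 -0.32  0.25] [ 0.74  0.2  -0.64]
30 [-0.97  0.73  1.84  1.2   0.96  2.29] 0.0 [ 0.35 -0.37  0.25] [ 0.66  0.38 -0.64]
45 [-0.96  0.79  1.67  0.98  1.15  2.32] 0.0 [ 0.39 -0.42  0.25] [ 0.54  0.54 -0.64]
-90 [-0.24  0.8   1.54 -1.    0.97  0.45] 0.099 [ 0.58 -0.05  0.25] [ 0.   -0.77 -0.64]
-75 [-0.3   0.71  1.64 -1.    0.75  0.22] 0.198 [ 0.52 -0.06  0.25] [ 0.2  -0.74 -0.64]
-60 [-0.36  0.7   1.99  4.14  0.58  1.12] 0.042 [ 0.46 -0.08  0.25] [ 0.38 -0.66 -0.64]
-45 [-0.46  0.67  2.05  3.69  0.49  1.29] 0.0 [ 0.42 -0.12  0.25] [ 0.54 -0.54 -0.64]
-30 [-0.6   0.66  2.1   3.01  0.49  1.64] 0.0 [ 0.38 -0.17  0.25] [ 0.67 -0.38 -0.64]
-15 [-0.74  0.66  2.08  2.39  0.54  1.93] 0.0 [ 0.36 -0.22  0.25] [ 0.74 -0.2  -0.64]
0 [-0.85  0.68  2.    1.86  0.64  2.16] 0.0 [ 0.35 -0.28  0.25] [ 0.77  0.   -0.64]
15 [-0.91  0.72  1.88  1.46  0.79  2.31] 0.0 [ 0.36 -0.34  0.25] [ 0.74  0.2  -0.64]
30 [-0.94  0.77  1.72  1.17  0.98  2.38] 0.0 [ 0.38 -0.4   0.25] [ 0.66  0.38 -0.64]
45 [-0.94  0.84  1.54  0.96  1.18  2.41] 0.0 [ 0.42 -0.44  0.25] [ 0.54  0.54 -0.64]
```

```bash
cat > path.py <<'E'
from kin import *
def upT(az,xy,z,tw):  # tw: weight tilt from upright deg (90 = lying)
    a=np.radians(az); dd=np.array([np.cos(a),np.sin(a),0]); t=np.radians(tw); Z=np.array([0,0,1.])
    z_=np.cos(t)*Z+np.sin(t)*dd; x_=-np.cos(t)*dd+np.sin(t)*Z
    Rr=np.c_[x_,np.cross(z_,x_),z_]
    Tw=T(Rr,[0,0,0]); Tt=Tw@np.linalg.inv(W_IN_T)
    # place TCP such that weight mid (s=.05) at xy,z
    mid=Rr@[0,0,.05]; Tw[:3,3]=np.array([*xy,z])-mid
    return Tw@np.linalg.inv(W_IN_T)
def follow(poses,q):
    out=[]; 
    for P in poses:
        q2,e=ik(P,q); out.append((q2,e)); q=q2
    return out
E
python3 - <<'E'
from path import *
A,s=cur(); q=s['joints']
xy=[.555,-.265]
for az in list(range(-220,30,15)):
    N=30
    ps=[upT(AZ+(az-AZ)*k/N,xy,.16,90) for k in range(N+1)]+[upT(az,xy,.16,90-3*k) for k in range(1,31)]+[upT(az,xy,.16-k*.016,0) for k in range(1,7)]
    o=follow(ps,q); e=[x[1] for x in o]
    print(az,'maxerr',round(max(e),3),'first bad',next((i for i,x in enumerate(e) if x>.005),None),o[-1][0].round(2),'maxstep',np.abs(np.diff([x[0] for x in o],axis=0)).max(0).round(2))
E
```

```text
-220 maxerr 0.096 first bad 26 [-0.6   1.23  0.58  0.09  2.2   1.69] maxstep [0.08 0.04 0.06 0.58 0.09 0.71]
-205 maxerr 0.056 first bad 29 [-0.53  1.25  0.55 -0.09  2.22  1.45] maxstep [0.03 0.04 0.06 0.31 0.08 0.4 ]
-190 maxerr 0.0 first bad None [-0.46  1.23  0.59 -0.27  2.16  1.24] maxstep [0.03 0.04 0.06 0.22 0.07 0.23]
-175 maxerr 0.0 first bad None [-0.39  1.18  0.7  -0.41  2.04  1.05] maxstep [0.02 0.03 0.05 0.13 0.06 0.14]
-160 maxerr 0.0 first bad None [-0.33  1.12  0.85 -0.53  1.87  0.92] maxstep [0.02 0.03 0.04 0.09 0.05 0.09]
-145 maxerr 0.0 first bad None [-0.28  1.04  1.03 -0.64  1.69  0.82] maxstep [0.03 0.03 0.03 0.07 0.04 0.07]
-130 maxerr 0.0 first bad None [-0.23  0.97  1.22 -0.76  1.48  0.75] maxstep [0.03 0.02 0.03 0.06 0.03 0.05]
-115 maxerr 0.0 first bad None [-0.21  0.89  1.41 -0.9   1.27  0.7 ] maxstep [0.03 0.02 0.02 0.06 0.03 0.05]
-100 maxerr 0.039 first bad 62 [-0.21  0.82  1.55 -1.    1.08  0.63] maxstep [0.02 0.03 0.01 0.06 0.04 0.06]
-85 maxerr 0.143 first bad 58 [-0.25  0.74  1.64 -1.    0.9   0.42] maxstep [0.02 0.03 0.03 0.08 0.05 0.09]
-70 maxerr 0.242 first bad 57 [-0.32  0.65  1.74 -1.    0.66  0.16] maxstep [0.02 0.03 0.04 0.12 0.06 0.13]
-55 maxerr 0.291 first bad 57 [-0.44  0.57  1.86 -1.    0.34 -0.15] maxstep [0.01 0.03 0.05 0.19 0.07 0.2 ]
-40 maxerr 0.293 first bad 55 [-0.45  0.56  1.88 -1.    0.28 -0.36] maxstep [0.04 0.04 0.05 0.32 0.08 0.34]
-25 maxerr 0.258 first bad 55 [-0.71  0.55  1.96  1.34  0.28 -3.11] maxstep [0.04 0.04 0.06 0.42 0.08 0.45]
-10 maxerr 0.274 first bad 57 [-0.7   0.55  1.93  1.16  0.32 -3.11] maxstep [0.01 0.04 0.05 0.2  0.07 0.21]
5 maxerr 0.304 first bad 56 [-0.76  0.58  1.83  0.94  0.54 -3.11] maxstep [0.02 0.03 0.05 0.12 0.06 0.13]
20 maxerr 0.338 first bad 54 [-0.79  0.63  1.7   0.77  0.76 -3.11] maxstep [0.02 0.03 0.04 0.08 0.05 0.09]
```

Run:
```python
from path import *
A,s=cur(); q=s['joints']
B=upT(-130,[.555,-.265],.014+.05+.03,0)
for N in (24,):
    n=rows(A,B,N); L=np.real(logm(np.linalg.inv(A)@B))
    ps=[A@np.real(expm(L*k/N)) for k in range(N+1)]
    o=follow(ps,q); print(max(x[1] for x in o),o[-1][0].round(2),np.abs(np.diff([x[0] for x in o],axis=0)).max(0).round(3)*12)
    for P in ps[::3]:
        W=P@W_IN_T; 
        c=[W@[x,y,z,1] for x in(-.023,.023) for y in (-.023,.023) for z in (0,.072)]+[W@[0,0,.106,1]]
        print('tcp',P[:3,3].round(3),'low',min(v[2] for v in c).round(3),'wz',W[:3,2].round(2), 'base',W[:3,3].round(3))
```

```text
N 24 row [0.09, 0.03, 0.02] [3.26, -3.21, -0.29] total rot 110.1
4.054918454220621e-09 [-0.23  0.93  1.21 -0.76  1.52  0.71] [0.3   0.432 0.6   0.648 0.792 1.164]
tcp [ 0.545 -0.269  0.103] low 0.092 wz [ 0.53 -0.85 -0.  ] base [ 0.526 -0.234  0.115]
tcp [ 0.545 -0.267  0.1  ] low 0.081 wz [ 0.42 -0.89  0.17] base [ 0.531 -0.229  0.106]
tcp [ 0.545 -0.267  0.098] low 0.069 wz [ 0.32 -0.88  0.35] base [ 0.536 -0.226  0.095]
tcp [ 0.546 -0.266  0.095] low 0.06 wz [ 0.22 -0.82  0.52] base [ 0.541 -0.227  0.084]
tcp [ 0.546 -0.267  0.092] low 0.051 wz [ 0.13 -0.72  0.68] base [ 0.546 -0.23   0.073]
tcp [ 0.546 -0.268  0.09 ] low 0.046 wz [ 0.07 -0.58  0.81] base [ 0.55  -0.236  0.063]
tcp [ 0.546 -0.269  0.087] low 0.042 wz [ 0.02 -0.4   0.92] base [ 0.553 -0.244  0.055]
tcp [ 0.546 -0.271  0.085] low 0.042 wz [-0.   -0.21  0.98] base [ 0.555 -0.254  0.048]
tcp [ 0.545 -0.273  0.084] low 0.044 wz [-0. -0.  1.] base [ 0.555 -0.265  0.044]
```

```bash
python3 -m inch '[[0.12,0.05,0.1,4.9,-4.8,-0.4,3.5],[0.12,0.05,0.1,4.9,-4.8,-0.4,3.5],[0.12,0.05,0,4.9,-4.8,-0.4,3.5],[0.12,0.05,0,4.9,-4.8,-0.4,3.5],[0.12,0.05,0,4.9,-4.8,-0.4,3.5],[0.12,0.05,0,4.9,-4.8,-0.4,3.5],[0.12,0.05,0,4.9,-4.8,-0.4,3.5],[0.12,0.05,0,4.9,-4.8,-0.4,3.5]]';  python3 -m inch '[[0.12,0.05,0.05,4.9,-4.8,-0.4,3.5],[0.12,0.05,0.05,4.9,-4.8,-0.4,3.5],[0.12,0.05,0.05,4.9,-4.8,-0.4,3.5],[0.12,0.05,0.05,4.9,-4.8,-0.4,3.5],[0.12,0.05,0.05,4.9,-4.8,-0.4,3.5],[0.12,0.05,0.05,4.9,-4.8,-0.4,3.5],[0,0,0,0,0,0,3.5],[0,0,0,0,0,0,3.5]]';python3 - <<'E'
from path import *
A,s=cur(); print(s['joints'].round(2))
B=upT(-130,[.555,-.265],.014+.05+.03,0); rows(A,B); print((A@W_IN_T).round(3))
crop("scene",(220,60,340,180),5,f"pics/s8.png")
E
```

```text
time_s: 5.45
tool_pos: [0.5457, -0.266, 0.0922]
eef_rot: [1.061, 1.311, -1.489]
contact_force: [-0.8, -0.4, -4.5]
width: 0.0453
time_s: 6.12
tool_pos: [0.5459, -0.2705, 0.0847]
eef_rot: [0.876, 0.628, -2.017]
contact_force: [-0.5, -0.6, -4.2]
width: 0.0455
[-0.28  0.85  1.26 -0.64  1.4   0.47]
N 3 row [0.08, 0.04, 0.04] [3.34, -3.38, -0.24] total rot 14.3
[[ 0.544 -0.839 -0.004  0.555]
 [ 0.819  0.532 -0.215 -0.253]
 [ 0.183  0.114  0.977  0.048]
 [ 0.     0.     0.     1.   ]]
```

View pics/s8.png

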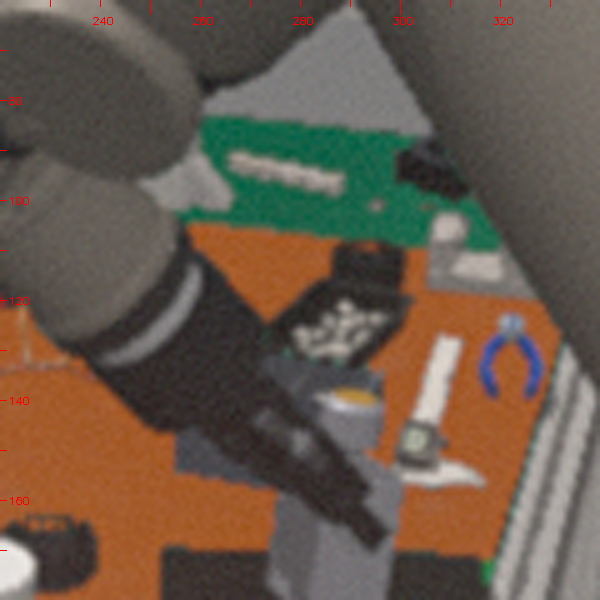

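```bash
python3 -m inch '[[0.08,0.04,0.04,3.3,-3.4,-0.2,3.5],[0.08,0.04,0.04,3.3,-3.4,-0.2,3.5],[0.08,0.04,0.04,3.3,-3.4,-0.2,3.5],[0,0,0,0,0,0,3.5],[0,0,0,0,0,0,3.5],[0,0,0,0,0,0,3.5]]';python3 - <<'E'
from path import *
A,s=cur(); 
B=upT(-130,[.555,-.265],.014+.05+.03,0); rows(A,B); print((A@W_IN_T).round(3)); print('up in tool',A[:3,:3].T@[0,0,1])
crop("scene",(250,110,340,200),6,f"pics/s9.png");crop("top",(240,150,360,270),5,f"pics/t9.png")
E
```

```text
time_s: 6.67
tool_pos: [0.546, -0.2755, 0.0871]
eef_rot: [0.788, 0.357, -2.154]
contact_force: [-0.4, -0.5, -4.4]
width: 0.0452
N 1 row [0.12, -0.21, -0.36] [-0.29, -0.07, -0.23] total rot 0.4
[[ 0.643 -0.766 -0.006  0.556]
 [ 0.766  0.643  0.003 -0.268]
 [ 0.001 -0.006  1.     0.048]
 [ 0.     0.     0.     1.   ]]
up in tool [-0.64231004  0.00778365  0.7664054 ]
```

View pics/s9.png

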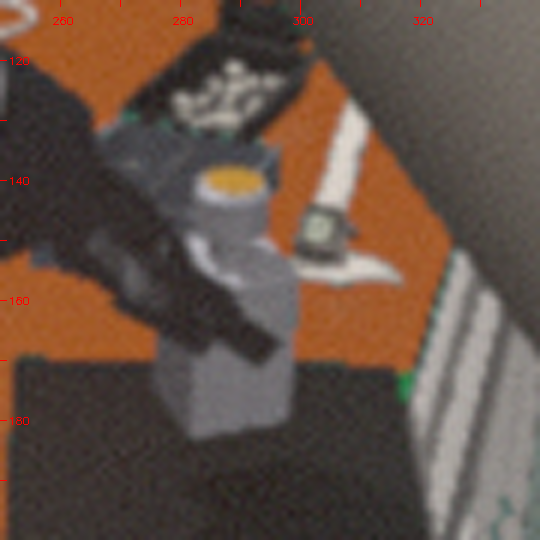

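View pics/t9.png

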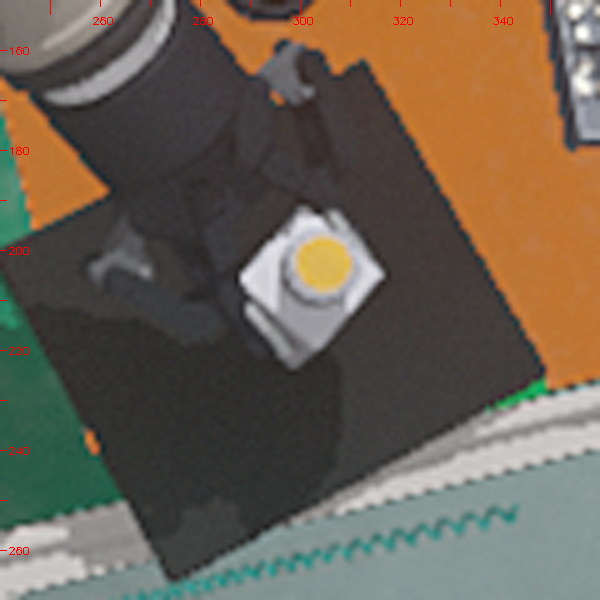

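```bash
python3 -m inch '[[0.6,0,-0.72,0,0,0,3.5],[0.6,0,-0.72,0,0,0,3.5],[0.6,0,-0.72,0,0,0,3.5],[0,0,0,0,0,0,3.5],[0,0,0,0,0,0,3.5],[0,0,0,0,0,0,3.5]]'
python3 -m inch '[[0.13,0,-0.15,0,0,0,3.5],[0,0,0,0,0,0,3.5],[0,0,0,0,0,0,3.5]]'
python3 -m inch '[[0.13,0,-0.15,0,0,0,3.5],[0,0,0,0,0,0,3.5],[0,0,0,0,0,0,3.5]]'
```

```text
time_s: 7.27
tool_pos: [0.5463, -0.2751, 0.0584]
eef_rot: [0.785, 0.355, -2.155]
contact_force: [-0.1, -0.2, -4.5]
width: 0.0451
time_s: 7.52
tool_pos: [0.5464, -0.275, 0.0568]
eef_rot: [0.786, 0.354, -2.155]
contact_force: [-1.2, -0.4, -3.2]
width: 0.0452
time_s: 7.77
tool_pos: [0.5462, -0.2751, 0.0546]
eef_rot: [0.785, 0.354, -2.155]
contact_force: [0.6, -0.4, -3.8]
width: 0.0454
```

```bash
python3 -m inch '[[0.1,0,-0.11,0,0,0,3.5],[0,0,0,0,0,0,3.5],[0,0,0,0,0,0,3.5]]'|grep -E 'pos|force'
python3 -m inch '[[0.1,0,-0.11,0,0,0,3.5],[0,0,0,0,0,0,3.5],[0,0,0,0,0,0,3.5]]'|grep -E 'pos|force'
```

```text
tool_pos: [0.5462, -0.2751, 0.0531]
contact_force: [0.4, -0.1, -4.6]
tool_pos: [0.5462, -0.2752, 0.0517]
contact_force: [-0.2, 0.8, -4.4]
```

```bash
python3 -m inch '[[0.1,0,-0.11,0,0,0,3.5],[0,0,0,0,0,0,3.5],[0,0,0,0,0,0,3.5]]'|grep -E 'pos|force'
python3 - <<'E'
from path import *
A,s=cur(); print(s['joints'],(A@W_IN_T).round(3))
crop("scene",(250,110,340,200),6,f"pics/s10.png")
E
```

```text
tool_pos: [0.5462, -0.2753, 0.0515]
contact_force: [-1.9, 2.4, 5.9]
[-0.23546688  0.97070277  1.21451608 -0.76707215  1.47788027  0.75447389] [[ 0.643 -0.766 -0.005  0.556]
 [ 0.766  0.643  0.008 -0.267]
 [-0.003 -0.009  1.     0.012]
 [ 0.     0.     0.     1.   ]]
```

View pics/s10.png

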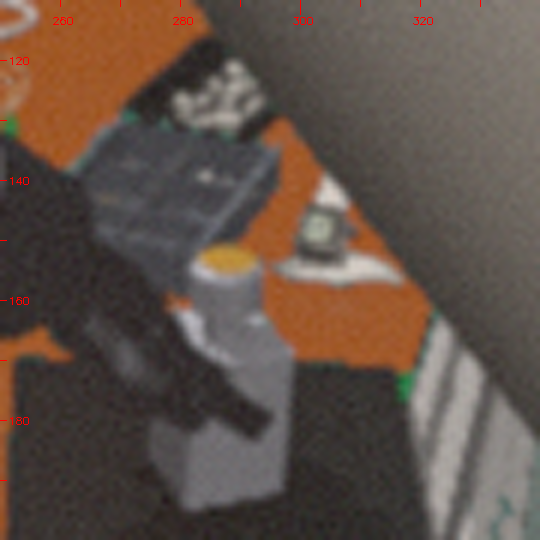

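```bash
python3 -m inch '[[0,0,0,0,0,0,4.6],[0,0,0,0,0,0,4.9],[0,0,0,0,0,0,5.3],[0,0,0,0,0,0,5.8],[0,0,0,0,0,0,6.5],[0,0,0,0,0,0,6.5],[0,0,0,0,0,0,6.5],[0,0,0,0,0,0,6.5]]'
python3 - <<'E'
from path import *
A,s=cur(); print((A@W_IN_T)[:3,3].round(4))
crop("scene",(250,110,340,200),6,f"pics/s11.png");crop("top",(240,150,360,270),5,f"pics/t11.png")
E
```

```text
time_s: 9.23
tool_pos: [0.5461, -0.2753, 0.0501]
eef_rot: [0.785, 0.354, -2.155]
contact_force: [-0.3, 0.9, 0.8]
width: 0.0651
[ 0.5561 -0.2674  0.0106]
```

View pics/s11.png

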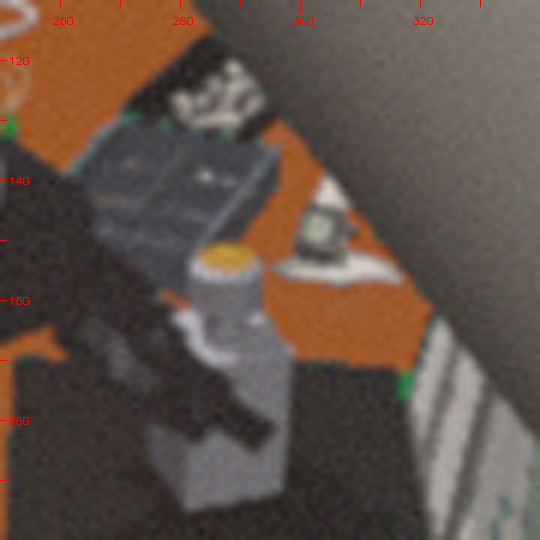

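View pics/t11.png

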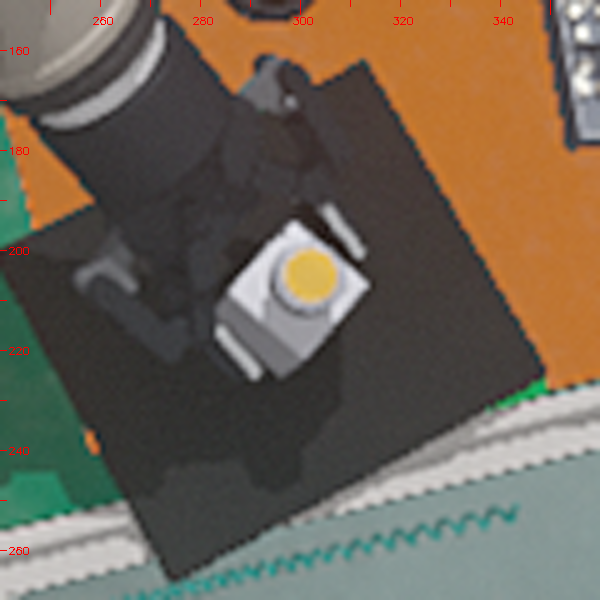

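```bash
python3 -m inch '[[-1.5,0,0,0,0,0,6.5],[-3,0,0,0,0,0,6.5],[-3,0,0,0,0,0,6.5],[-3,0,0,0,0,0,6.5],[-3,0,0,0,0,0,6.5],[0,0,0,0,0,0,6.5],[0,0,0,0,0,0,6.5]]'
python3 - <<'E'
from path import *
print(back("top",[(301.7,204.5)],.12),back("scene",[(287.7,152.3)],.12))
crop("scene",(250,110,340,200),6,f"pics/s12.png");crop("top",(240,150,360,270),5,f"pics/t12.png")
A,s=cur(); q=s['joints']; print(A.round(3),q.round(2))
W=np.array([.556,-.267])
up=T(tool(-130,0,-1) if A[:3,1]@tool(-130,0,-1)[:,1]>0 else tool(-130,0,1),[*W,.18])
N=20;L=np.real(logm(np.linalg.inv(A)@up)); rows(A,up)
o=follow([A@np.real(expm(L*k/N)) for k in range(N+1)],q); print(max(x[1] for x in o),o[-1][0].round(2)); print([ (A@np.real(expm(L*k/N)))[:3,3].round(3).tolist() for k in (5,10,15)])
E
```

```text
time_s: 9.92
tool_pos: [0.6132, -0.1944, 0.1373]
eef_rot: [0.787, 0.353, -2.152]
contact_force: [-0.7, -0.1, -0.1]
width: 0.065
[[ 0.55487379 -0.26332508  0.12      ]] [[ 0.55294937 -0.26338311  0.12      ]]
[[-0.491  0.766 -0.415  0.611]
 [-0.592 -0.643 -0.486 -0.196]
 [-0.639  0.008  0.769  0.136]
 [ 0.     0.     0.     1.   ]] [-0.11  0.98  0.94 -0.71  1.75  0.65]
N 9 row [0.03, 0.04, 1.15] [-0.02, 5.58, -0.05] total rot 50.3
9.293173491084232e-11 [-0.57  0.55  1.33  0.    1.26  0.13]
[[0.6, -0.21, 0.154], [0.587, -0.228, 0.168], [0.572, -0.247, 0.177]]
```

View pics/s12.png

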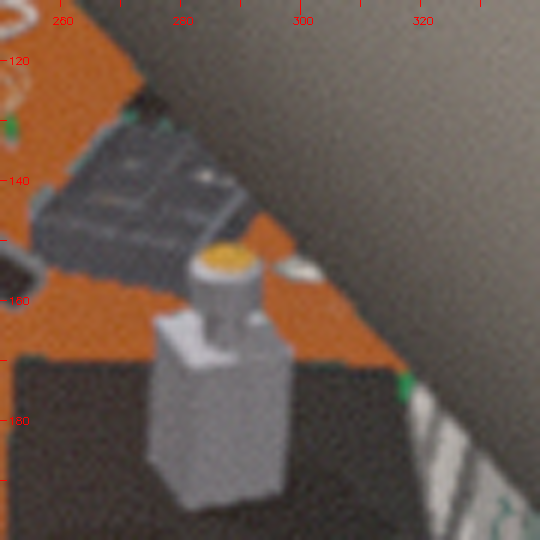

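View pics/t12.png

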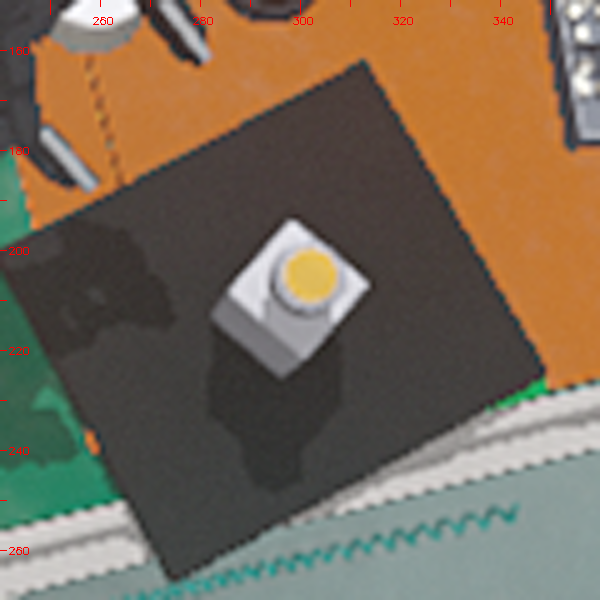

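Run:
```python
from fit import *
Tp=lambda c:px((240,150),5,c); S=lambda c:px((250,110),6,c)
h=.023
# yaw guess: tool y az = -40deg; 
t=.086;b=.014
# corners in frame with yaw 50deg: local (h,h)->az 95(left/up) ...
# world dirs: image top: up=+x,left=+y => top corner ~ (+x)= local at yaw -40: (h,h)-> az 5
TOPc=(h,h); LEFT=(-h,h); BOT=(-h,-h); RIGHT=(h,-h)
ob=[("top",[(*TOPc,t),(*RIGHT,t),(*LEFT,b),(*BOT,b),(0,0,.12)],Tp([(292,218),(370,286),(212,316),(281,378),(311,275)])),
("scene",[(*LEFT,b),(*BOT,b),(*LEFT,t),(*BOT,t),(0,0,.12)],S([(187,510),(283,492),(200,367),(292,347),(227,257)]))]
for o in (ob[:1],ob[1:],ob): fit(o,[.555,-.264,np.radians(-40)])
```

```text
[ 0.5546 -0.2634 -0.7092] deg -40.63
top [[0.2, -0.3], [0.3, -0.3], [-0.7, 0.0], [0.1, 0.4], [0.0, 0.1]]
[ 0.5544 -0.2624 -0.6341] deg -36.33
scene [[0.1, 0.6], [0.3, -0.1], [-0.8, -0.2], [0.7, -0.4], [-0.3, -0.0]]
[ 0.5542 -0.2635 -0.6896] deg -39.51
top [[-0.0, -0.1], [0.3, -0.4], [-0.6, 0.4], [0.3, 0.5], [0.1, 0.3]]
scene [[-0.3, 0.3], [0.3, 0.1], [-1.2, -0.5], [0.6, -0.2], [-0.1, -0.2]]
```

```bash
python3 -m inch '[[0.03,0.04,1.15,0,5.6,0,6.5],[0.03,0.04,1.15,0,5.6,0,6.5],[0.03,0.04,1.15,0,5.6,0,6.5],[0.03,0.04,1.15,0,5.6,0,6.5],[0.03,0.04,1.15,0,5.6,0,6.5],[0.03,0.04,1.15,0,5.6,0,6.5],[0.03,0.04,1.15,0,5.6,0,6.5],[0.03,0.04,1.15,0,5.6,0,6.5]]' | grep pos;  python3 -m inch '[[0.03,0.04,1.15,0,5.6,0,6.5],[0,0,0,0,0,0,6.5],[0,0,0,0,0,0,6.5],[0,0,0,0,0,0,6.5]]'
python3 - <<'E'
from path import *
A,s=cur(); q=s['joints']; print(A.round(3),q.round(2))
Rt=tool(-130,0,1); Rt=Rt if A[:3,1]@Rt[:,1]>0 else tool(-130,0,-1)
rows(A,T(Rt,[.555,-.265,.17]),1)
rows(A,T(Rt,[.555,-.265,.058]))
E
```

```text
tool_pos: [0.5626, -0.2582, 0.1803]
time_s: 11.02
tool_pos: [0.5559, -0.2666, 0.1802]
eef_rot: [1.706, 0.787, -1.697]
contact_force: [0.8, 0.6, 0.0]
width: 0.0651
[[ 0.007  0.765 -0.644  0.556]
 [-0.003 -0.644 -0.765 -0.267]
 [-1.     0.007 -0.002  0.18 ]
 [ 0.     0.     0.     1.   ]] [-0.57  0.55  1.34  0.    1.25  0.13]
N 1 row [1.02, -0.18, -0.06] [-0.09, -0.13, -0.41] total rot 0.4
N 5 row [2.44, -0.04, -0.01] [-0.02, -0.03, -0.08] total rot 0.4
```

```bash
python3 -m inch '[[1.0,-0.18,-0.06,0,0,-0.4,6.5],[2.2,0,0,0,0,0,6.5],[2.2,0,0,0,0,0,6.5],[2.2,0,0,0,0,0,6.5],[2.2,0,0,0,0,0,6.5],[2.2,0,0,0,0,0,6.5],[0,0,0,0,0,0,6.5],[0,0,0,0,0,0,6.5]]'
python3 - <<'E'
from path import *
A,s=cur(); Rt=tool(-130,0,1); Rt=Rt if A[:3,1]@Rt[:,1]>0 else tool(-130,0,-1)
rows(A,T(Rt,[.555,-.265,.058]))
crop("top",(240,150,360,270),5,f"pics/t13.png")
E
```

```text
time_s: 11.68
tool_pos: [0.556, -0.2627, 0.0592]
eef_rot: [1.703, 0.799, -1.7]
contact_force: [-0.5, 0.0, 1.3]
width: 0.065
N 1 row [0.12, 0.07, 0.24] [0.14, -0.15, 0.12] total rot 0.2
```

View pics/t13.png

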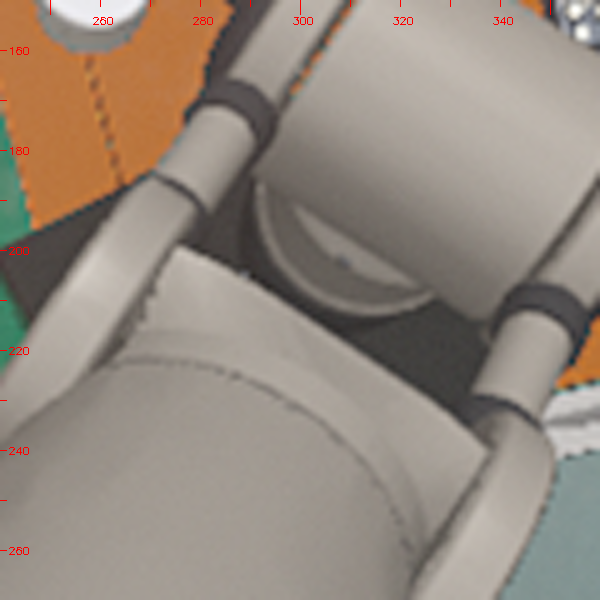

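Arm hides the weight from above. Settle, then check from the scene camera and close.

```bash
python3 -m inch '[[0,0,0,0,0,0,6.5],[0,0,0,0,0,0,6.5],[0,0,0,0,0,0,6.5]]'
python3 - <<'E'
from path import *
A,s=cur(); Rt=tool(-130,0,1); Rt=Rt if A[:3,1]@Rt[:,1]>0 else tool(-130,0,-1)
rows(A,T(Rt,[.555,-.265,.058]))
crop("scene",(250,110,340,200),6,f"pics/s13.png")
E
```

```text
time_s: 11.98
tool_pos: [0.5571, -0.2648, 0.0624]
eef_rot: [1.706, 0.791, -1.696]
contact_force: [1.0, 0.7, 1.2]
width: 0.0646
N 1 row [0.44, -0.15, 0.15] [0.03, -0.21, -0.26] total rot 0.3
```

View pics/s13.png

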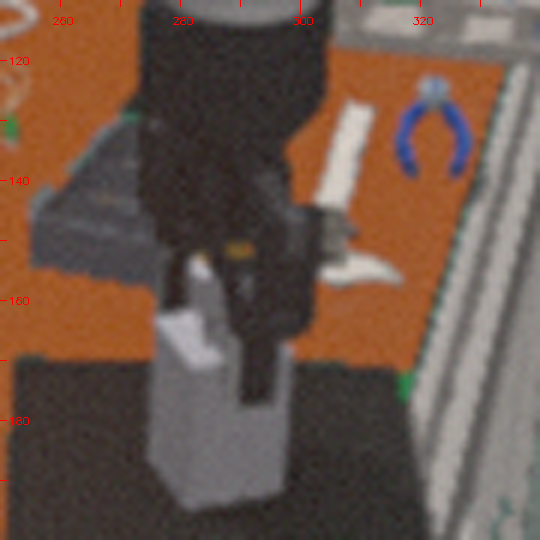

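```bash
python3 -m inch '[[0.3,-0.15,0.15,0,-0.2,-0.2,6.5],[0,0,0,0,0,0,6.5],[0,0,0,0,0,0,4],[0,0,0,0,0,0,3.5],[0,0,0,0,0,0,3.5],[0,0,0,0,0,0,3.5],[0,0,0,0,0,0,3.5],[0,0,0,0,0,0,3.5]]'
python3 -m inch '[[0,0,0,0,0,0,3.5],[-1,0,0,0,0,0,3.5],[-1.5,0,0,0,0,0,3.5],[-1.5,0,0,0,0,0,3.5],[0,0,0,0,0,0,3.5],[0,0,0,0,0,0,3.5],[0,0,0,0,0,0,3.5]]'
python3 - <<'E'
from path import *
A,s=cur(); print(A.round(4))
crop("scene",(250,80,340,170),6,f"pics/s14.png")
E
```

```text
time_s: 12.7
tool_pos: [0.5547, -0.265, 0.0585]
eef_rot: [1.702, 0.794, -1.702]
contact_force: [0.9, -0.9, 2.8]
width: 0.0448
time_s: 13.28
tool_pos: [0.5535, -0.2641, 0.0969]
eef_rot: [1.701, 0.798, -1.705]
contact_force: [0.6, 1.1, -4.9]
width: 0.0452
[[-3.300e-03  7.664e-01 -6.424e-01  5.535e-01]
 [ 2.300e-03 -6.424e-01 -7.664e-01 -2.641e-01]
 [-1.000e+00 -4.000e-03  4.000e-04  9.690e-02]
 [ 0.000e+00  0.000e+00  0.000e+00  1.000e+00]]
```

View pics/s14.png

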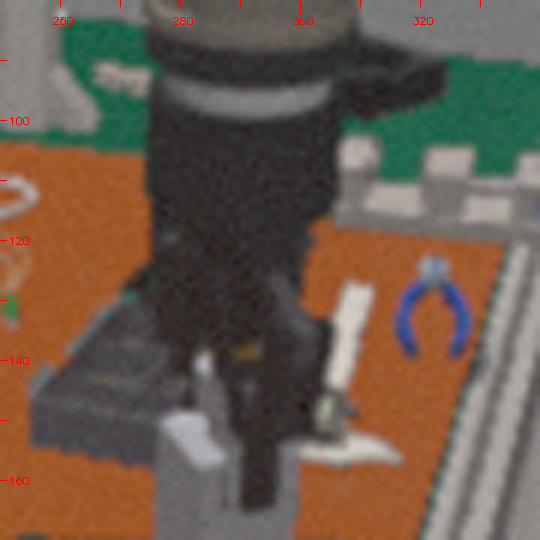

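```bash
python3 -m inch '[[-2,0,0,0,0,0,3.5],[-2,0,0,0,0,0,3.5],[-2,0,0,0,0,0,3.5],[-2,0,0,0,0,0,3.5],[0,0,0,0,0,0,3.5],[0,0,0,0,0,0,3.5]]'|grep pos
python3 - <<'E'
from path import *
print('spot',back("top",[np.array((137,153))/3+[140,120]-.5],.064),back("scene",[np.array((212,238))/4+[145,155]-.5],.064))
A,s=cur(); q=s['joints']
az=16.7; Y=np.array([np.cos(np.radians(az-90)),np.sin(np.radians(az-90)),0]); X=np.array([0,0,-1.]); Rt=np.c_[X,Y,np.cross(X,Y)]
B=T(Rt,[.6355,-.0045,.178])
n=rows(A,B,vmax=2.5);L=np.real(logm(np.linalg.inv(A)@B)); ps=[A@np.real(expm(L*k/n)) for k in range(n+1)]
o=follow(ps,q);print(max(x[1] for x in o),o[-1][0].round(2)); print([p[:3,3].round(3).tolist() for p in ps])
E
```

```text
tool_pos: [0.5545, -0.2647, 0.1777]
spot [[ 0.6372255  -0.00401245  0.064     ]] [[ 0.63487575 -0.00328434  0.064     ]]
N 11 row [-0.0, -1.54, -1.98] [3.03, 0.0, 0.0] total rot 33.3
4.301359993576627e-09 [-0.13  0.59  1.27  0.    1.28  1.15]
[[0.554, -0.265, 0.178], [0.555, -0.24, 0.178], [0.558, -0.215, 0.178], [0.561, -0.19, 0.178], [0.566, -0.165, 0.178], [0.572, -0.141, 0.178], [0.58, -0.117, 0.178], [0.589, -0.093, 0.178], [0.599, -0.07, 0.178], [0.61, -0.048, 0.178], [0.622, -0.026, 0.178], [0.636, -0.005, 0.178]]
```

```bash
python3 -m inch '[[0,-1.54,-1.98,3,0,0,3.5],[0,-1.54,-1.98,3,0,0,3.5],[0,-1.54,-1.98,3,0,0,3.5],[0,-1.54,-1.98,3,0,0,3.5],[0,-1.54,-1.98,3,0,0,3.5],[0,-1.54,-1.98,3,0,0,3.5],[0,-1.54,-1.98,3,0,0,3.5],[0,-1.54,-1.98,3,0,0,3.5]]'|grep pos
python3 -m inch '[[0,-1.54,-1.98,3.1,0,0,3.5],[0,-1.54,-1.98,3.1,0,0,3.5],[0,-1.54,-1.98,3.1,0,0,3.5],[0,0,0,0,0,0,3.5],[0,0,0,0,0,0,3.5],[0,0,0,0,0,0,3.5],[0,0,0,0,0,0,3.5]]'
cat > tgt.py <<'E'
from path import *
az=16.7; Y=np.array([np.cos(np.radians(az-90)),np.sin(np.radians(az-90)),0]); X=np.array([0,0,-1.]); RS=np.c_[X,Y,np.cross(X,Y)]
SC=T(R.from_euler('z',np.radians(az)).as_matrix(),[.588,-.0185,0])
def sp(x,y,z): return (SC@[x,y,z,1])[:3]
E
python3 - <<'E'
from tgt import *
A,s=cur(); print(A.round(3),sp(.05,0,.064)); rows(A,T(RS,[.636,-.004,.178]),1)
crop("scene",(130,110,290,230),5,"pics/s15.png"); crop("top",(130,110,290,250),4,"pics/t15.png")
E
```

```text
tool_pos: [0.5967, -0.0688, 0.1754]
time_s: 15.08
tool_pos: [0.6337, -0.0055, 0.1769]
eef_rot: [2.062, 0.304, -2.069]
contact_force: [-0.4, -0.0, -4.4]
width: 0.0452
[[-0.004  0.287 -0.958  0.634]
 [ 0.001 -0.958 -0.287 -0.006]
 [-1.    -0.002  0.003  0.177]
 [ 0.     0.     0.     1.   ]] [ 0.63589112 -0.00413197  0.064     ]
N 1 row [-0.11, -0.08, -0.26] [0.0, 0.18, 0.1] total rot 0.2
```

View pics/s15.png

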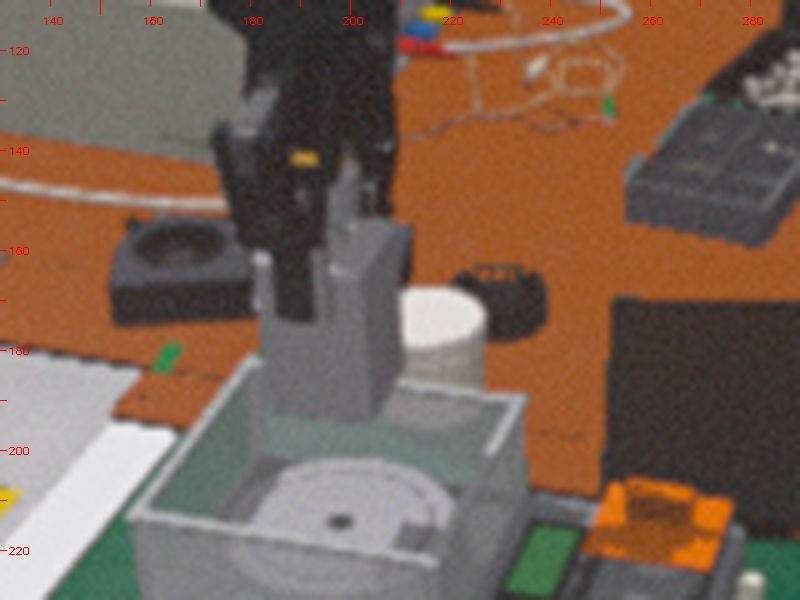

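View pics/t15.png

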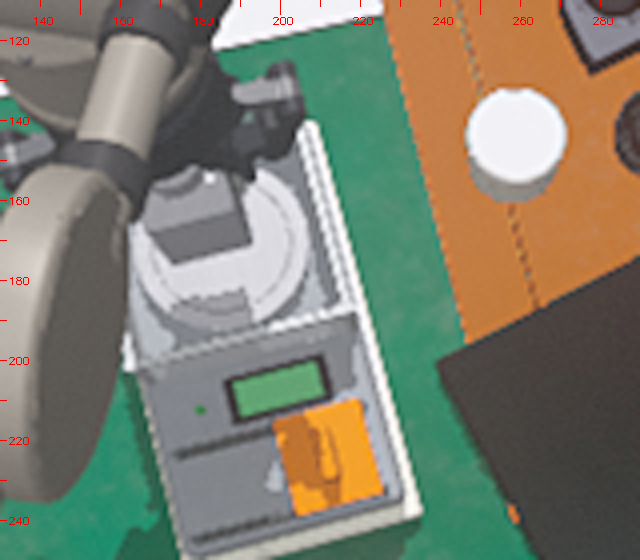

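Run:
```python
from fit import *
h=.023;b=.1325;t=b+.072
Tp=lambda c:px((130,110),4,c); S=lambda c:px((130,110),5,c)
ob=[("top",[(-h,h,b),(-h,-h,b),(-h,h,t),(-h,-h,t)],Tp([(173,264),(250,243),(160,234),(240,210)])),("scene",[(h,h,b),(-h,h,b),(-h,-h,b),(-h,-h,t)],S([(270,411),(372,420),(402,372),(409,225)]))]
for o in (ob[:1],ob[1:],ob): fit(o,[.635,-.004,.29])
```

```text
[ 0.6345 -0.0049  0.3197] deg 18.32
top [[0.4, 1.2], [2.3, 0.3], [-2.9, -0.4], [0.4, -1.0]]
[ 0.6306 -0.0045  0.2817] deg 16.14
scene [[-0.8, 0.1], [0.2, 1.6], [1.8, -0.5], [-1.1, -1.5]]
[ 0.6331 -0.0055  0.3029] deg 17.36
top [[0.4, 1.7], [2.5, 1.1], [-2.8, 0.2], [0.6, -0.1]]
scene [[-1.3, -0.4], [-0.2, 0.9], [1.0, -1.2], [-2.0, -2.1]]
```

```bash
python3 -m inch '[[0,-0.08,-0.26,0,0.2,0,3.5],[1.2,0,0,0,0,0,3.5],[1.2,0,0,0,0,0,3.5],[1.2,0,0,0,0,0,3.5],[1.2,0,0,0,0,0,3.5],[0.7,0,0,0,0,0,3.5],[0,0,0,0,0,0,3.5],[0,0,0,0,0,0,3.5]]'
python3 - <<'E'
from tgt import *
A,s=cur(); rows(A,T(RS,[.636,-.004,.1085]),1)
crop("scene",(130,130,270,250),5,"pics/s16.png")
E
```

```text
time_s: 15.85
tool_pos: [0.637, -0.0033, 0.1232]
eef_rot: [2.068, 0.305, -2.063]
contact_force: [0.4, 0.0, -3.9]
width: 0.045
N 1 row [1.47, 0.04, 0.12] [0.0, -0.15, 0.07] total rot 0.2
```

View pics/s16.png

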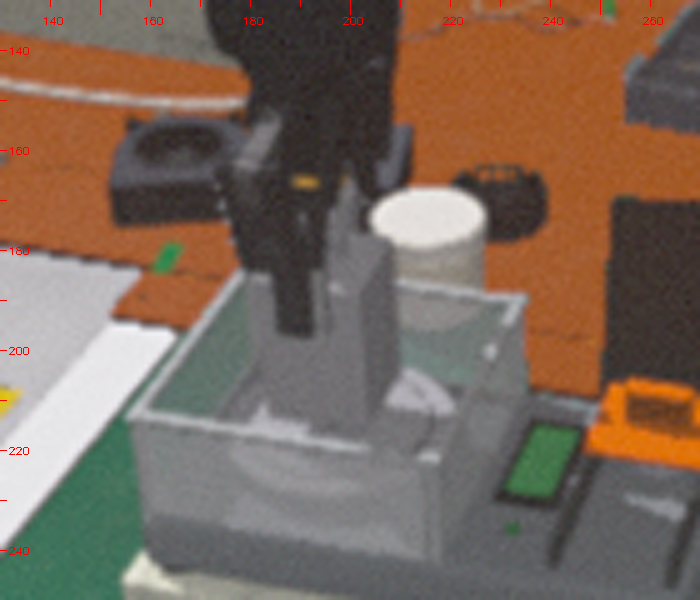

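```bash
python3 -m inch '[[0.4,0,0,0,0,0,3.5],[0.4,0,0,0,0,0,3.5],[0.3,0,0,0,0,0,3.5],[0,0,0,0,0,0,3.5],[0,0,0,0,0,0,3.5],[0,0,0,0,0,0,3.5]]'
python3 -m inch '[[0.15,0,0,0,0,0,3.5],[0.15,0,0,0,0,0,3.5],[0,0,0,0,0,0,3.5],[0,0,0,0,0,0,3.5]]'
python3 -m inch '[[0.15,0,0,0,0,0,3.5],[0.15,0,0,0,0,0,3.5],[0,0,0,0,0,0,3.5],[0,0,0,0,0,0,3.5]]'
```

```text
time_s: 16.4
tool_pos: [0.6371, -0.0031, 0.1123]
eef_rot: [2.068, 0.305, -2.062]
contact_force: [0.4, -0.2, -3.5]
width: 0.0448
time_s: 16.73
tool_pos: [0.6369, -0.0031, 0.1091]
eef_rot: [2.068, 0.305, -2.063]
contact_force: [-1.2, -0.2, -3.4]
width: 0.0449
time_s: 17.07
tool_pos: [0.6372, -0.0031, 0.1063]
eef_rot: [2.068, 0.305, -2.062]
contact_force: [-0.9, 0.3, -4.2]
width: 0.0449
```

```bash
python3 -m inch '[[0,0.05,0.1,0,0,0,3.5],[0.15,0,0,0,0,0,3.5],[0,0,0,0,0,0,3.5],[0,0,0,0,0,0,3.5]]'|grep -E 'pos|force'
python3 -m inch '[[0.15,0,0,0,0,0,3.5],[0.1,0,0,0,0,0,3.5],[0,0,0,0,0,0,3.5],[0,0,0,0,0,0,3.5]]'|grep -E 'pos|force'
python3 -m inch '[[0.15,0,0,0,0,0,3.5],[0.1,0,0,0,0,0,3.5],[0,0,0,0,0,0,3.5],[0,0,0,0,0,0,3.5]]'|grep -E 'pos|force'
```

```text
tool_pos: [0.6364, -0.0038, 0.1049]
contact_force: [1.6, 1.2, -2.1]
tool_pos: [0.6364, -0.0039, 0.1024]
contact_force: [-0.2, 0.1, -1.3]
tool_pos: [0.6364, -0.0038, 0.0999]
contact_force: [0.3, 0.3, 1.7]
```

```bash
python3 -m inch '[[-0.1,0,0,0,0,0,3.5],[0,0,0,0,0,0,4.6],[0,0,0,0,0,0,4.8],[0,0,0,0,0,0,5.0],[0,0,0,0,0,0,5.5],[0,0,0,0,0,0,6],[0,0,0,0,0,0,6.3],[0,0,0,0,0,0,6.3]]'
python3 - <<'E'
from tgt import *
crop("scene",(130,130,270,250),5,"pics/s17.png")
E
```

```text
time_s: 18.73
tool_pos: [0.6362, -0.0039, 0.1006]
eef_rot: [2.068, 0.305, -2.063]
contact_force: [0.5, 0.2, 0.4]
width: 0.0632
```

View pics/s17.png

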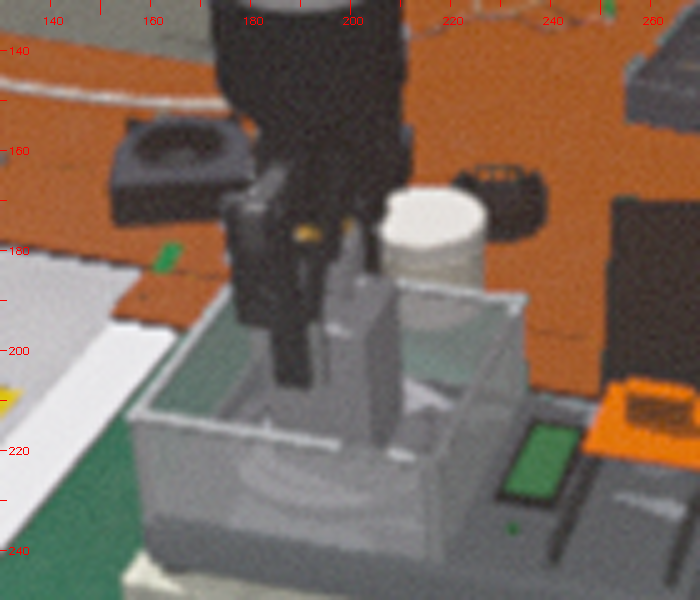

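```bash
python3 -m inch '[[-1,0,0,0,0,0,6.3],[-2,0,0,0,0,0,6.3],[-2.5,0,0,0,0,0,6.3],[-2.5,0,0,0,0,0,6.3],[-2.5,0,0,0,0,0,6.3],[-2.5,0,0,0,0,0,6.3],[0,0,0,0,0,0,6.3],[0,0,0,0,0,0,6.3]]'
python3 - <<'E'
from tgt import *
crop("scene",(130,130,270,250),5,"pics/s18.png");crop("top",(130,110,290,250),4,"pics/t18.png")
A,s=cur(); q=s['joints']
tab=sp(-.085,0,.083); print('tab',tab)
B=T(RS,[*tab[:2],.18]); rows(A,B); o=follow([B,T(RS,[*tab[:2],.09])],q); print(o)
E
```

```text
time_s: 19.45
tool_pos: [0.6366, -0.0042, 0.2332]
eef_rot: [2.072, 0.304, -2.058]
contact_force: [-0.6, 0.4, -0.3]
width: 0.0629
tab [ 0.50658509 -0.04292564  0.083     ]
N 5 row [1.0, 0.01, 2.69] [0.0, -0.02, 0.02] total rot 0.1
[(array([-2.35380033e-01,  3.60391491e-01,  1.64834904e+00, -2.83397251e-10,
        1.13285213e+00,  1.04394631e+00]), np.float64(9.304406638076134e-10)), (array([-2.35380032e-01,  4.74557502e-01,  1.75692356e+00, -1.09880868e-09,
        9.10111599e-01,  1.04394631e+00]), np.float64(7.914366226542815e-09))]
```

View pics/s18.png

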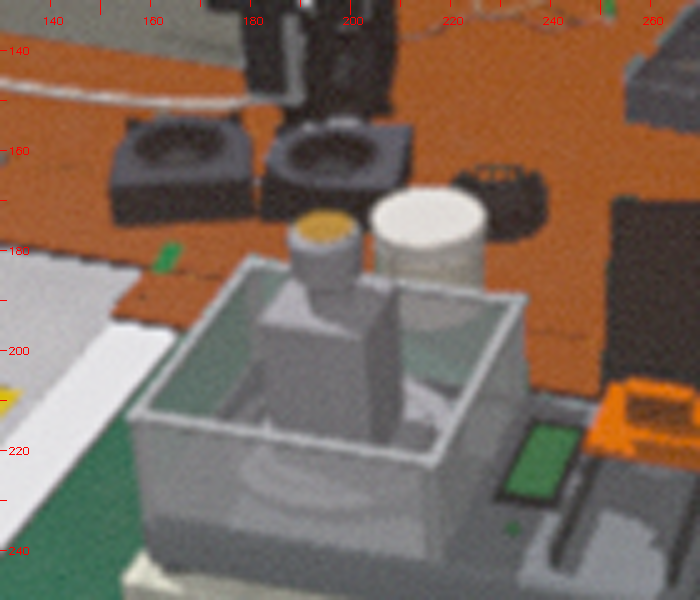

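View pics/t18.png

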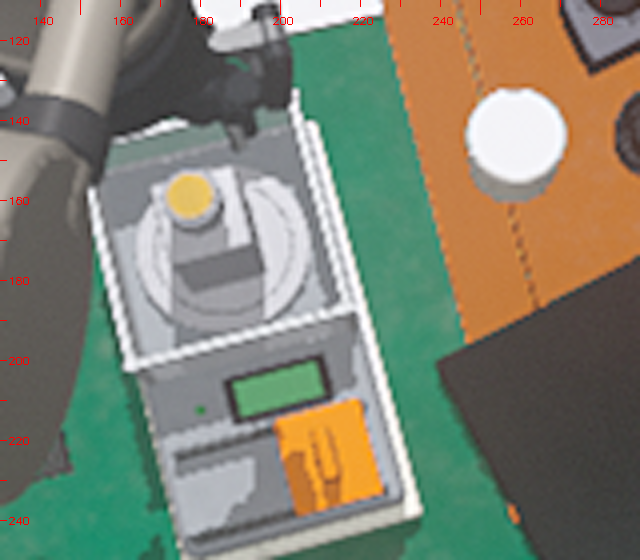

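Run:
```python
from fit import *
from tgt import SC
Tp=lambda c:px((130,110),4,c); S=lambda c:px((130,130),5,c)
h=.023;b=.0565;t=b+.072
ob=[("top",[(-h,h,b),(-h,-h,b),(-h,-h,t),(h,-h,t),(0,0,b+.106)],Tp([(188,291),(264,273),(257,245),(236,165),(191,194)])),("scene",[(-h,-h,t),(h,h,t),(-h,h,t),(0,0,b+.106),(-h,-h,b)],S([(398,287),(262,317),(372,332),(323,226),(402,425)]))]
for o in (ob[:1],ob[1:],ob): fit(o,[.636,-.004,.29])
c=back("top",Tp([(275,420),(360,400),(383,493),(297,516)]),.068)
for p in [*c,c.mean(0)]: print((np.linalg.inv(SC)@[*p,1]).round(4))
im=cv2.imread("pics/scene0.png")
S0=lambda c:px((145,155),4,c)
c=back("scene",S0([(428,205),(527,219),(512,278),(405,263)]),.068)
for p in [*c,c.mean(0)]: print('s',(np.linalg.inv(SC)@[*p,1]).round(4))
```

```text
[ 0.6378 -0.002   0.2365] deg 13.55
top [[0.2, 0.3], [0.9, 0.7], [-1.2, -0.2], [0.1, -0.6], [0.0, -0.2]]
[ 0.6331 -0.0009  0.3372] deg 19.32
scene [[0.4, -1.8], [-0.8, 1.4], [-1.0, 1.1], [0.4, 0.8], [1.1, -1.7]]
[ 0.6355 -0.0021  0.2912] deg 16.69
top [[0.9, 1.7], [1.4, 1.1], [-0.7, 0.1], [-0.6, 0.0], [0.0, 0.9]]
scene [[0.1, -2.1], [-1.6, 0.4], [-2.3, 0.7], [-0.2, 0.2], [0.8, -2.0]]
[-0.0562 -0.0046  0.068   1.    ]
[-0.0578 -0.0532  0.068   1.    ]
[-0.1117 -0.0523  0.068   1.    ]
[-0.1113 -0.0033  0.068   1.    ]
[-0.0842 -0.0284  0.068   1.    ]
s [-0.0568 -0.0531  0.068   1.    ]
s [-0.1123 -0.0541  0.068   1.    ]
s [-1.154e-01 -5.000e-04  6.800e-02  1.000e+00]
s [-0.0584  0.0013  0.068   1.    ]
s [-0.0857 -0.0266  0.068   1.    ]
```

Run:
```python
from tgt import *
A,s=cur(); q=s['joints']
tab=sp(-.085,-.0275,.083); print('tab',tab)
B=T(RS,[*tab[:2],.13]); n=rows(A,B)
print(n,follow([B,T(RS,[*tab[:2],.072]),T(RS,[*sp(-.085,.0275,.072)])],q))
```

```text
tab [ 0.5144875  -0.06926576  0.083     ]
N 6 row [1.67, 0.46, 2.24] [0.0, -0.02, 0.01] total rot 0.1
6 [(array([-2.81531952e-01,  4.36693872e-01,  1.68425335e+00, -3.21463133e-14,
        1.02064543e+00,  9.97794390e-01]), np.float64(1.4039661854875593e-13)), (array([-2.81531952e-01,  5.16856013e-01,  1.74385673e+00, -7.33686914e-13,
        8.80879910e-01,  9.97794390e-01]), np.float64(5.275085012484887e-12)), (array([-1.86970123e-01,  4.88027696e-01,  1.79978066e+00,  1.44384310e-11,
        8.53784298e-01,  1.09235622e+00]), np.float64(2.3969004606057388e-11))]
```

```bash
python3 -m inch '[[0,0.46,2.24,0,0,0,5],[0,0.46,2.24,0,0,0,4],[0.5,0.46,2.24,0,0,0,3.5],[2.5,0.46,2.24,0,0,0,3.5],[3.5,0.46,2.24,0,0,0,3.5],[3.5,0.46,2.24,0,0,0,3.5],[0,0,0,0,0,0,3.5],[0,0,0,0,0,0,3.5]]'|grep pos
python3 -m inch '[[0,0,0,0,0,0,3.5],[0,0,0,0,0,0,3.5]]'
python3 - <<'E'
from tgt import *
A,s=cur(); print(A[:3,0])
B=T(RS,sp(-.085,-.0275,.09)); n=rows(A,B,1)
crop("scene",(210,130,310,230),6,"pics/s19.png");crop("top",(150,170,250,270),6,"pics/t19.png")
E
```

```text
tool_pos: [0.5125, -0.0687, 0.1277]
time_s: 20.38
tool_pos: [0.5172, -0.069, 0.1316]
eef_rot: [2.07, 0.304, -2.059]
contact_force: [0.1, 0.2, -0.1]
width: 0.0349
[ 0.00520543  0.00104665 -0.9999859 ]
N 1 row [4.16, -0.06, 0.29] [0.05, -0.3, -0.03] total rot 0.3
```

View pics/s19.png

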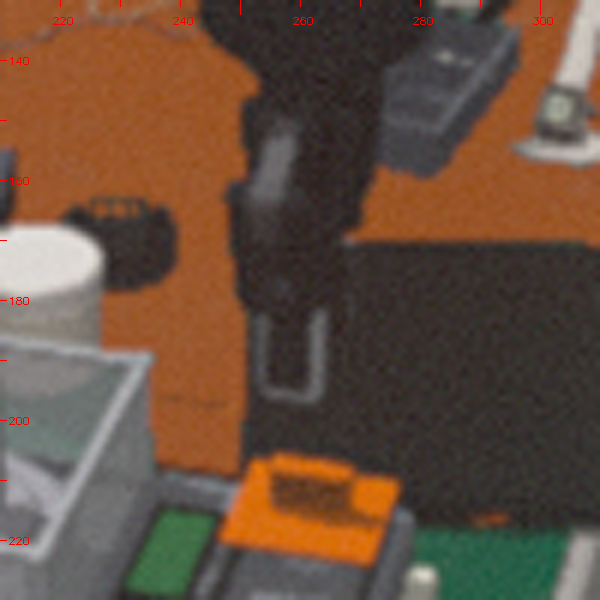

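View pics/t19.png

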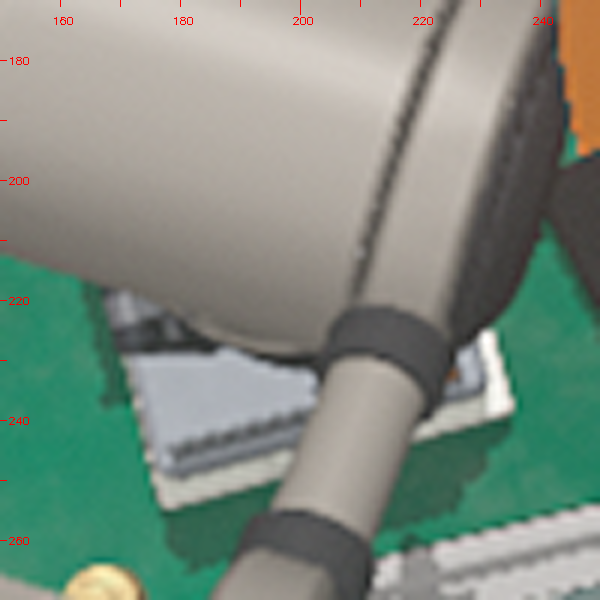

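```bash
python3 -m inch '[[1.4,-0.06,0.27,0,-0.3,0,3.5],[1.4,0,0,0,0,0,3.5],[1.3,0,0,0,0,0,3.5],[0.9,0,0,0,0,0,3.5],[0.7,0,0,0,0,0,3.5],[0,0,0,0,0,0,3.5],[0,0,0,0,0,0,3.5],[0,0,0,0,0,0,3.5]]'
python3 - <<'E'
from tgt import *
A,s=cur()
B=T(RS,sp(-.085,-.0275,.072)); n=rows(A,B,1)
crop("scene",(210,150,310,250),6,"pics/s20.png")
E
```

```text
time_s: 21.15
tool_pos: [0.5133, -0.0692, 0.0742]
eef_rot: [2.063, 0.304, -2.066]
contact_force: [0.8, -1.5, 0.1]
width: 0.035
N 1 row [0.22, 0.04, -0.12] [0.03, 0.08, 0.02] total rot 0.1
```

View pics/s20.png

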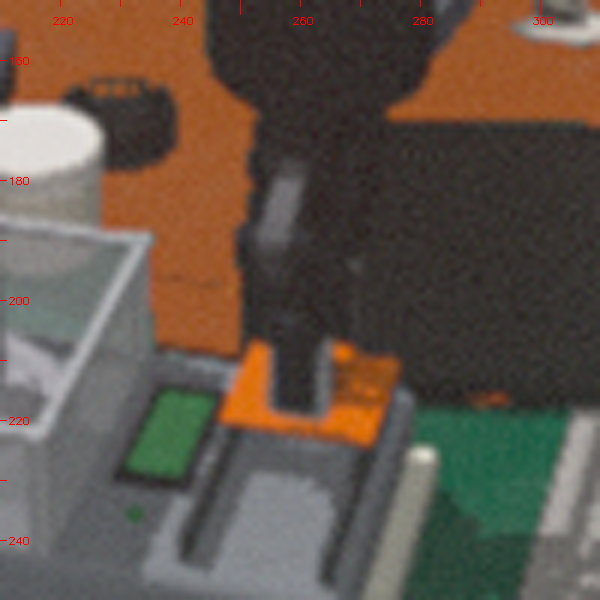

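```bash
python3 -m inch '[[0.1,0,0,0,0,0,2.5],[0,0,0,0,0,0,1.5],[0,0,0,0,0,0,0.5],[0,0,0,0,0,0,0.5],[0,0,0,0,0,0,0.5],[0,0,0,0,0,0,0.5]]'
```

```text
time_s: 21.7
tool_pos: [0.513, -0.0693, 0.0731]
eef_rot: [2.063, 0.303, -2.066]
contact_force: [-1.1, -0.6, 5.6]
width: 0.0071
```

```bash
python3 -m inch '[[-0.1,0,0,0,0,0,0.5],[0,-0.8,0,0,0,0,0.5],[0,-0.9,0,0,0,0,0.5],[0,-0.9,0,0,0,0,0.5],[0,-0.9,0,0,0,0,0.5],[0,-0.9,0,0,0,0,0.5],[0,-0.9,0,0,0,0,0.5],[0,0,0,0,0,0,0.5]]'; python3 -m inch '[[0,0,0,0,0,0,0.5],[0,0,0,0,0,0,0.5]]'
python3 - <<'E'
from tgt import *
A,s=cur(); print('scale coords',(np.linalg.inv(SC)@[*A[:3,3],1]).round(4), 'force in scale',(SC[:3,:3].T@s['contact_force']).round(1))
crop("scene",(210,150,310,250),6,"pics/s21.png")
E
```

```text
time_s: 22.37
tool_pos: [0.4985, -0.0216, 0.0734]
eef_rot: [2.058, 0.298, -2.06]
contact_force: [6.1, -24.7, -15.5]
width: 0.0071
time_s: 22.53
tool_pos: [0.4985, -0.0216, 0.0734]
eef_rot: [2.06, 0.298, -2.062]
contact_force: [7.0, -21.0, -14.5]
width: 0.0076
scale coords [-0.0866  0.0227  0.0734  1.    ] force in scale [  0.7 -22.1 -14.5]
```

View pics/s21.png

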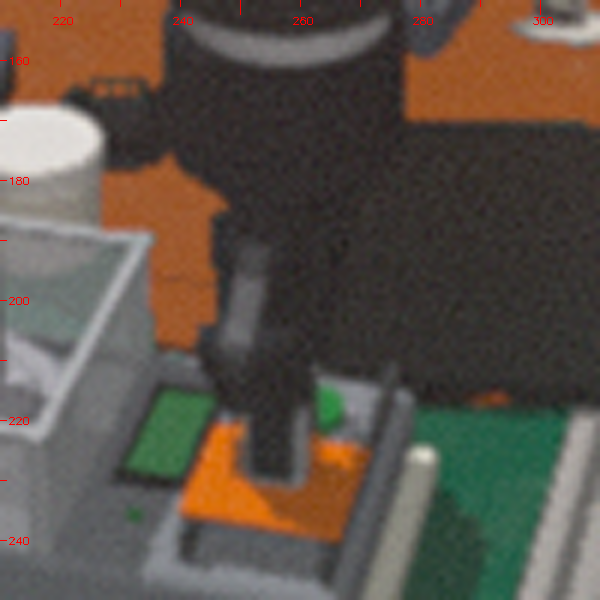

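```bash
python3 -m inch '[[0.1,0,0,0,0,0,0.5],[0,0,0,0,0,0,0.5],[0,0,0,0,0,0,0.5]]'
python3 - <<'E'
from tgt import *
A,s=cur(); print('scale coords',(np.linalg.inv(SC)@[*A[:3,3],1]).round(4), 'force in scale',(SC[:3,:3].T@s['contact_force']).round(1))
print((np.linalg.inv(SC)@[.513,-.0693,0,1]).round(4))
E
```

```text
time_s: 22.83
tool_pos: [0.4986, -0.0217, 0.0733]
eef_rot: [2.061, 0.298, -2.062]
contact_force: [3.6, -20.7, -4.6]
width: 0.0069
scale coords [-0.0865  0.0227  0.0733  1.    ] force in scale [ -2.5 -20.8  -4.6]
[-0.0864 -0.0271  0.      1.    ]
```

```bash
python3 -m inch '[[0,0.2,0,0,0,0,0.5],[0,0.1,0,0,0,0,1.2],[0,0,0,0,0,0,2],[0,0,0,0,0,0,3],[0,0,0,0,0,0,3.5],[-1.5,0,0,0,0,0,3.5],[-2,0,0,0,0,0,3.5],[-2,0,0,0,0,0,3.5]]'
python3 -m inch '[[-2,-1,1,0,0,0,2],[-2,-1.5,1,0,0,0,2],[-2,-1.5,1,0,0,0,2],[0,-2,1,0,0,0,1],[0,-2,0,0,0,0,0],[0,0,0,0,0,0,0]]'
python3 - <<'E'
from tgt import *
A,s=cur(); print('scale coords',(np.linalg.inv(SC)@[*A[:3,3],1]).round(4))
crop("scene",(210,150,310,250),6,"pics/s22.png");crop("top",(150,170,250,270),6,"pics/t22.png")
E
```

```text
time_s: 23.5
tool_pos: [0.4977, -0.0206, 0.1279]
eef_rot: [2.06, 0.306, -2.07]
contact_force: [-0.2, 0.8, 0.4]
width: 0.0347
time_s: 24.0
tool_pos: [0.4355, 0.0465, 0.1883]
eef_rot: [2.061, 0.308, -2.067]
contact_force: [-0.0, -0.5, -0.7]
width: 0.0001
scale coords [-0.1274  0.1061  0.1883  1.    ]
```

View pics/s22.png

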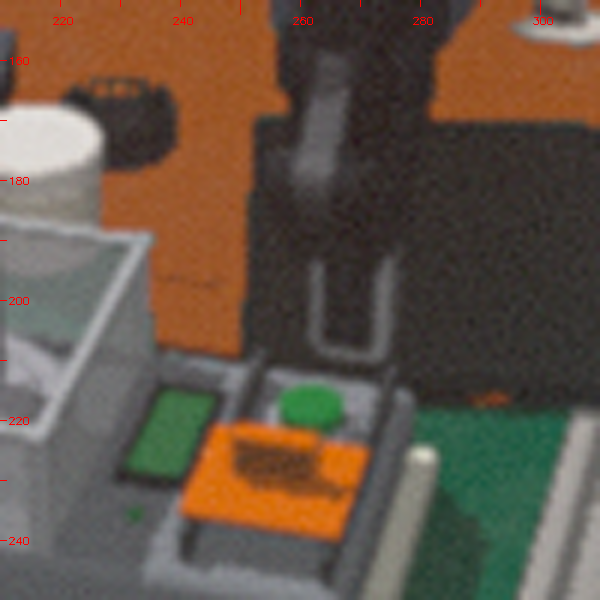

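View pics/t22.png

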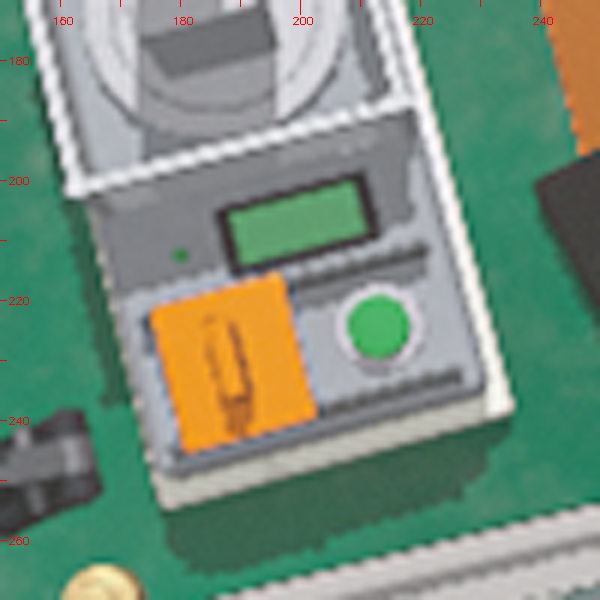

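Run:
```python
from fit import *
from tgt import SC
Tp=lambda c:px((150,170),6,c);S=lambda c:px((210,150),6,c)
I=np.linalg.inv(SC)
def pr(n,c,z):
    for p in back(n,c,z): print(n,(I@[*p,1]).round(4))
pr("top",Tp([(148,312),(282,272),(318,414),(186,454)]),.068); pr("top",Tp([(379,327)]),.061)
pr("scene",S([(212,422),(370,450),(343,542),(180,512)]),.068); pr("scene",S([(312,405)]),.061)
```

```text
top [-0.0573  0.0506  0.068   1.    ]
top [-5.59e-02 -7.00e-04  6.80e-02  1.00e+00]
top [-1.106e-01 -7.000e-04  6.800e-02  1.000e+00]
top [-0.1119  0.0494  0.068   1.    ]
top [-0.0844 -0.03    0.061   1.    ]
scene [-5.61e-02  3.00e-04  6.80e-02  1.00e+00]
scene [-0.1131  0.0019  0.068   1.    ]
scene [-0.115   0.0526  0.068   1.    ]
scene [-0.0588  0.0511  0.068   1.    ]
scene [-0.0857 -0.0275  0.061   1.    ]
```

Run:
```python
from tgt import *
A,s=cur()
rows(A,T(RS,sp(-.085,-.010,.13))); rows(A,T(RS,sp(-.085,-.010,.188)))
```

```text
N 5 row [1.16, 2.28, -0.83] [0.03, 0.03, 0.01] total rot 0.2
N 5 row [-0.0, 2.28, -0.83] [0.03, 0.03, 0.01] total rot 0.2
```

```bash
python3 -m inch '[[0,2.28,-0.83,0,0,0,0],[0,2.28,-0.83,0,0,0,0],[0,2.28,-0.83,0,0,0,0],[1,2.28,-0.83,0,0,0,0],[2,2.28,-0.83,0,0,0,0],[2.8,0,0,0,0,0,0],[2.5,0,0,0,0,0,0],[2.5,0,0,0,0,0,0]]'|grep pos;python3 -m inch '[[0,0,0,0,0,0,0],[0,0,0,0,0,0,0],[0,0,0,0,0,0,0]]'
python3 - <<'E'
from tgt import *
A,s=cur()
rows(A,T(RS,sp(-.085,-.010,.073)),1);print((np.linalg.inv(SC)@[*A[:3,3],1]).round(4))
E
```

```text
tool_pos: [0.5096, -0.0546, 0.0778]
time_s: 25.02
tool_pos: [0.5104, -0.0539, 0.0805]
eef_rot: [2.063, 0.303, -2.066]
contact_force: [-0.1, 0.6, 0.9]
width: 0.0001
N 1 row [0.75, -0.16, 0.05] [0.01, 0.07, 0.01] total rot 0.1
[-0.0845 -0.0116  0.0805  1.    ]
```

```bash
cat > st.py <<'E'
from tgt import *
A,s=cur(); print('scale coords',(np.linalg.inv(SC)@[*A[:3,3],1]).round(4), 'F scale',(SC[:3,:3].T@s['contact_force']).round(1), 't',round(s['time_s'],2),'w',round(s['width'],4))
E
python3 -m inch '[[0.7,0,0,0,0,0,0],[0,-0.4,0,0,0,0,0],[0,-0.4,0,0,0,0,0],[0,-0.4,0,0,0,0,0],[0,-0.4,0,0,0,0,0],[0,0,0,0,0,0,0],[0,0,0,0,0,0,0]]' >/dev/null; python3 st.py
python3 -m inch '[[0,-0.3,0,0,0,0,0],[0,-0.3,0,0,0,0,0],[0,0,0,0,0,0,0],[0,0,0,0,0,0,0]]' >/dev/null; python3 st.py
```

```text
scale coords [-0.0849  0.0043  0.0731  1.    ] F scale [-1.2 -6.3  0.5] t 25.6 w -0.0004
scale coords [-0.0847  0.0052  0.0734  1.    ] F scale [ -6.9 -28.9  -5.1] t 25.93 w 0.0
```

```bash
python3 -m inch '[[0,0.5,0,0,0,0,0],[-0.3,0.9,0,0,0,0,0],[0,1,0,0,0,0,0],[0,1.2,0,0,0,0,0],[0,0,0,0,0,0,0],[0,0,0,0,0,0,0],[0,0,0,0,0,0,0]]' >/dev/null; python3 st.py
python3 - <<'E'
from tgt import *
A,s=cur()
rows(A,T(RS,sp(-.085,-.0285,.073)),1)
crop("scene",(210,150,310,250),6,"pics/s23.png")
E
```

```text
scale coords [-0.0854 -0.0245  0.0754  1.    ] F scale [-0.1  0.8 -0.4] t 26.52 w -0.0001
N 1 row [0.24, 0.4, -0.04] [0.01, 0.17, 0.09] total rot 0.2
```

View pics/s23.png

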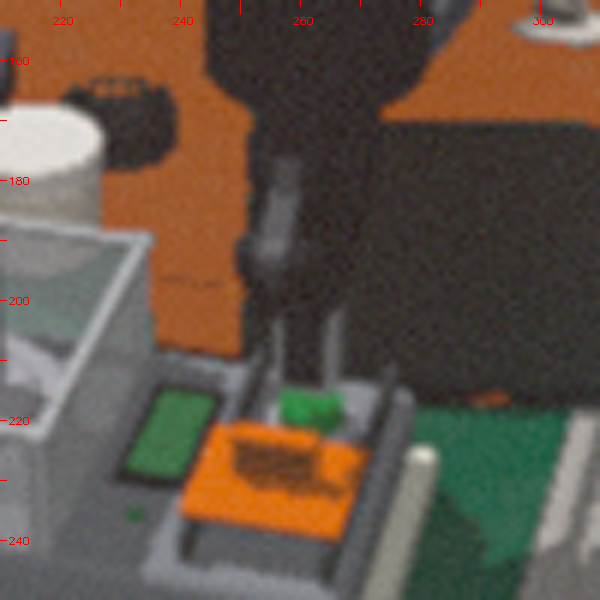

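```bash
python3 -m inch '[[0,0.4,0,0,0,0,0],[0.6,0,0,0,0,0,0],[0.4,0,0,0,0,0,0],[0.2,0,0,0,0,0,0],[0,0,0,0,0,0,0],[0,0,0,0,0,0,0]]' >/dev/null; python3 st.py
python3 -m inch '[[0.3,0,0,0,0,0,0],[0.2,0,0,0,0,0,0],[0,0,0,0,0,0,0],[0,0,0,0,0,0,0]]' >/dev/null; python3 st.py
python3 -m inch '[[0.2,0,0,0,0,0,0],[0,0,0,0,0,0,0],[0,0,0,0,0,0,0]]' >/dev/null; python3 st.py
```

```text
scale coords [-0.0853 -0.0286  0.0632  1.    ] F scale [ 0.4 -0.4 -1.4] t 27.07 w 0.0003
scale coords [-0.0849 -0.0289  0.0587  1.    ] F scale [0.6 0.7 2. ] t 27.4 w -0.0001
scale coords [-0.0849 -0.0289  0.0567  1.    ] F scale [ 1.3 -0.2  3.8] t 27.65 w 0.0002
```

```bash
python3 -m inch '[[0.15,0,0,0,0,0,0],[0,0,0,0,0,0,0],[0,0,0,0,0,0,0]]' >/dev/null; python3 st.py
python3 -m inch '[[0.15,0,0,0,0,0,0],[0,0,0,0,0,0,0],[0,0,0,0,0,0,0]]' >/dev/null; python3 st.py
```

```text
scale coords [-0.0848 -0.029   0.056   1.    ] F scale [-0.7  2.1 11.1] t 27.9 w 0.0001
scale coords [-0.0848 -0.029   0.0557  1.    ] F scale [-3.8  3.4 23. ] t 28.15 w 0.0
```

```bash
python3 -m inch '[[-0.5,0,0,0,0,0,0],[-1.5,0,0,0,0,0,0],[-2,0,0,0,0,0,0],[-2,-0.5,0,0,0,0,0],[0,-2,0,0,0,0,0],[0,-2,0,0,0,0,0],[0,-2,0,0,0,0,0],[0,-2,0,0,0,0,0]]' >/dev/null; python3 -m inch '[[0,-0.3,0,0,0,0,0],[0,0,0,0,0,0,0],[0,0,0,0,0,0,0],[0,0,0,0,0,0,0]]' >/dev/null; python3 st.py
python3 - <<'E'
from tgt import *
A,s=cur()
rows(A,T(RS,sp(-.085,.060,.0735)),1)
crop("scene",(210,150,310,250),6,"pics/s24.png");crop("top",(150,170,250,270),6,"pics/t24.png")
E
```

```text
scale coords [-0.0851  0.0583  0.1134  1.    ] F scale [ 0.4 -0.8  0.4] t 29.15 w -0.0003
N 1 row [3.99, -0.17, -0.02] [-0.01, 0.15, 0.04] total rot 0.2
```

View pics/s24.png

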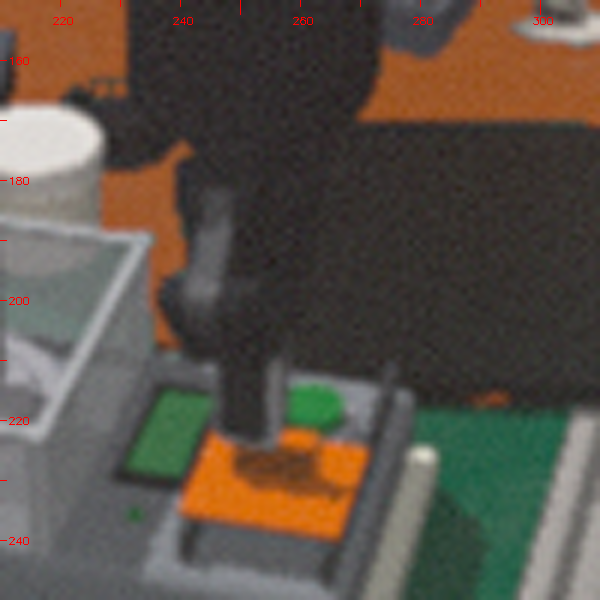

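```bash
python3 -m inch '[[1,-0.2,0,0,0,0,0],[1,0,0,0,0,0,0],[1,0,0,0,0,0,0],[0.6,0,0,0,0,0,0],[0.3,0,0,0,0,0,0],[0,0,0,0,0,0,0],[0,0,0,0,0,0,0]]' >/dev/null; python3 st.py
python3 -m inch '[[0,0.5,0,0,0,0,0],[0,0.5,0,0,0,0,0],[0,0.5,0,0,0,0,0],[0,0,0,0,0,0,0],[0,0,0,0,0,0,0]]' >/dev/null; python3 st.py
```

```text
scale coords [-0.085   0.0609  0.0748  1.    ] F scale [0.1 0.5 0.2] t 29.83 w -0.0002
scale coords [-0.0852  0.0457  0.0747  1.    ] F scale [-0.3  0.7 -0.1] t 30.25 w -0.0
```

```bash
python3 -m inch '[[0,0.6,0,0,0,0,0],[0,0.6,0,0,0,0,0],[0,0.7,0,0,0,0,0],[0,0.7,0,0,0,0,0],[0,0.7,0,0,0,0,0],[0,0.7,0,0,0,0,0],[0,0,0,0,0,0,0],[0,0,0,0,0,0,0]]' >/dev/null; python3 st.py
python3 -m inch '[[0,0.4,0,0,0,0,0],[0,0.3,0,0,0,0,0],[0,0,0,0,0,0,0],[0,0,0,0,0,0,0]]' >/dev/null; python3 st.py
python3 -m inch '[[0,0.2,0,0,0,0,0],[0,0,0,0,0,0,0],[0,0,0,0,0,0,0]]' >/dev/null; python3 st.py
```

```text
scale coords [-0.0851  0.0055  0.0745  1.    ] F scale [ 0.2 -0.3  0.1] t 30.92 w -0.0
scale coords [-0.0851 -0.001   0.0746  1.    ] F scale [ 0.4  0.  -0. ] t 31.25 w -0.0001
scale coords [-0.0851 -0.0029  0.0746  1.    ] F scale [-0.1  0.5 -0.5] t 31.5 w -0.0001
```

```bash
for i in 1 2 3; do python3 -m inch '[[0,0.2,0,0,0,0,0],[0,0,0,0,0,0,0],[0,0,0,0,0,0,0]]' >/dev/null; python3 st.py; done
python3 - <<'E'
from h import *
crop("scene",(210,150,310,250),6,"pics/s25.png")
E
```

```text
scale coords [-0.0851 -0.005   0.0746  1.    ] F scale [0.3 0.2 0.7] t 31.75 w -0.0002
scale coords [-0.0851 -0.007   0.0746  1.    ] F scale [-0.7  0.5  0.6] t 32.0 w 0.0
scale coords [-0.0852 -0.009   0.0746  1.    ] F scale [0.7 0.6 0.5] t 32.25 w 0.0001
```

View pics/s25.png

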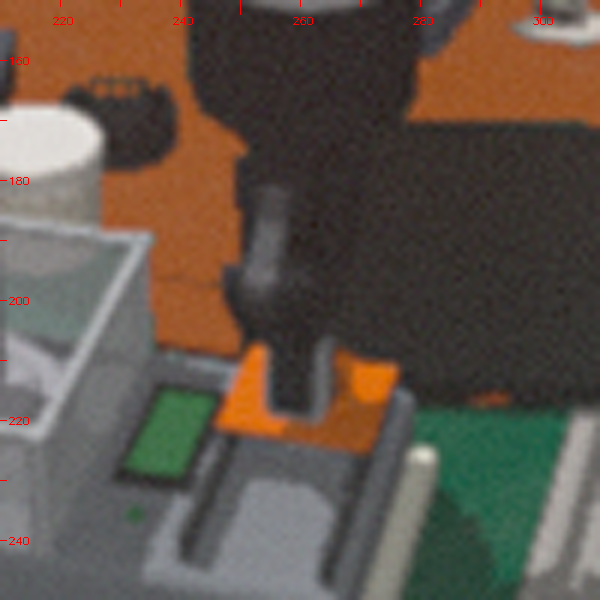

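Nearly shut; keep going until the stop shows.

```bash
for i in 1 2 3; do python3 -m inch '[[0,0.15,0,0,0,0,0],[0,0,0,0,0,0,0],[0,0,0,0,0,0,0]]' >/dev/null; python3 st.py; done
```

```text
scale coords [-0.0852 -0.0104  0.0745  1.    ] F scale [ 0.2 -0.1  0.9] t 32.55 w 0.0002
scale coords [-0.0852 -0.0119  0.0745  1.    ] F scale [-0.1  0.2 -1.1] t 32.8 w -0.0004
scale coords [-0.0852 -0.0135  0.0745  1.    ] F scale [ 0.2  0.9 -0.1] t 33.05 w 0.0001
```

```bash
for i in 1 2 3; do python3 -m inch '[[0,0.15,0,0,0,0,0],[0,0,0,0,0,0,0],[0,0,0,0,0,0,0]]' >/dev/null; python3 st.py; done
```

```text
scale coords [-0.0852 -0.0148  0.0745  1.    ] F scale [-0.1  1.8  0.4] t 33.3 w 0.0002
scale coords [-0.0853 -0.0151  0.0745  1.    ] F scale [0.8 6.6 2.4] t 33.55 w 0.0003
scale coords [-0.0853 -0.0153  0.0745  1.    ] F scale [ 2.3 13.1  4. ] t 33.8 w 0.0001
```

```bash
python3 -m inch '[[0,-0.5,0,0,0,0,0],[0,-0.5,0,0,0,0,0],[-1.5,0,0,0,0,0,0],[-2.5,0,0,0,0,0,0],[-3,0,0,0,0,0,0],[-2,-2,2,0,0,0,0],[0,-2.5,2,0,0,0,0],[0,-2.5,2,0,0,0,0]]' >/dev/null;python3 -m inch '[[0,-2.5,1,0,0,0,0],[0,-2.5,0,0,0,0,0],[0,0,0,0,0,0,0],[0,0,0,0,0,0,0]]'
python3 - <<'E'
from fit import *
from tgt import SC
crop("scene",(130,120,310,255),4,"pics/s26.png");crop("top",(145,130,285,270),4,"pics/t26.png")
E
```

```text
time_s: 34.8
tool_pos: [0.4073, 0.0448, 0.1652]
eef_rot: [2.062, 0.306, -2.065]
contact_force: [0.0, 0.3, 0.7]
width: 0.0001
```

View pics/s26.png

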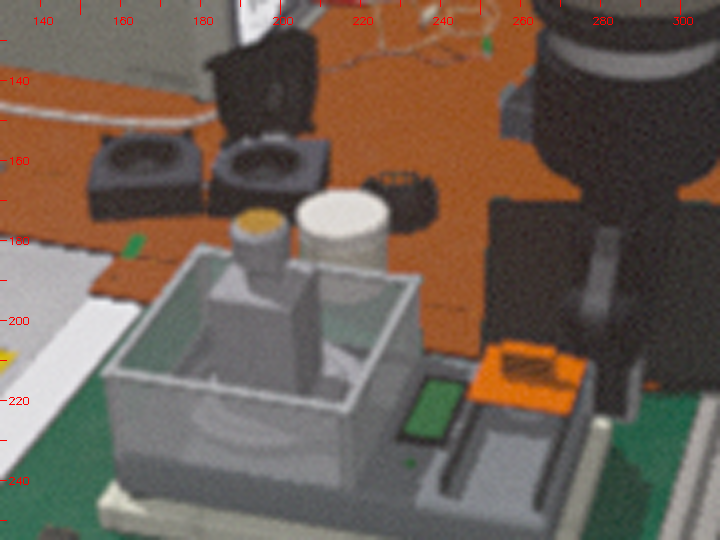

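View pics/t26.png

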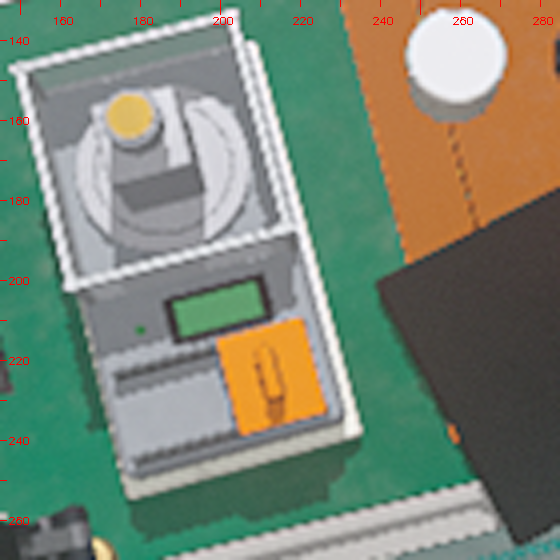

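Run:
```python
from h import *
a=cv2.imread("pics/top0.png").astype(int); b=viewer.capture("top")[:,:,::-1].astype(int)
def cen(im,box):
    x0,y0,x1,y1=box; p=im[y0:y1,x0:x1]; m=(p[:,:,2]>180)&(p[:,:,0]<90)&(p[:,:,1]>90)&(p[:,:,1]<190); y,x=np.nonzero(m); return x.mean()+x0,y.mean()+y0,m.sum()
print(cen(a,(190,200,235,245)),cen(b,(190,200,235,245)))
for nm,bx in (('jar',(240,125,280,165)),('fan',(280,128,310,160))):
    x0,y0,x1,y1=bx; print(nm,np.abs(a-b)[y0:y1,x0:x1].mean())
crop("scene",(250,240,310,300),8,"pics/s27.png")
print(back("scene",[(281,275)],.042))
```

```text
(np.float64(211.55619047619047), np.float64(223.7161904761905), np.int64(525)) (np.float64(212.37093690248565), np.float64(223.5736137667304), np.int64(523))
jar 0.8977083333333333
fan 1.3159722222222223
[[0.40453183 0.04625156 0.042     ]]
```

View pics/s27.png

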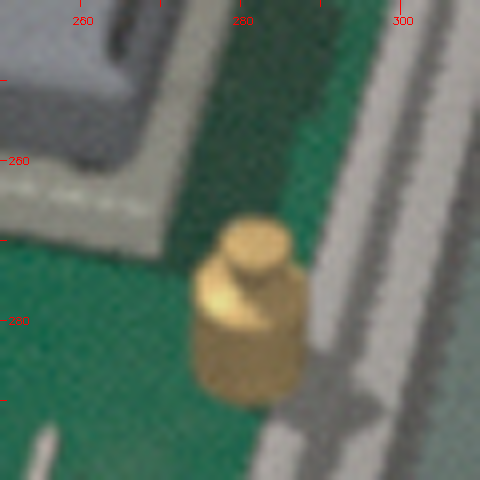

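```bash
python3 -c "
from cell import ticket
print(ticket.sign_off())"
```

```text
the job is handed in; nothing more can be done
None
```

The job is done and handed in at about 35 s of the 72 s allowed. I stood the weight upright on the pad, let go, gripped it afresh and lowered it onto the pan. I then slid the cover to its open stop, pushed the button down and let it spring back. Finally I pushed the cover to its shut stop and moved the arm clear.

**What the last checks showed:**
- **Weight:** it stands upright on the pan. The two cameras together put it about 2 mm off the pan's centre. Each camera alone disagreed by up to about 3 mm and 3° in yaw.
- **Button:** it hit a hard stop about 5 mm down at 23 N, and a picture afterwards showed it back up.
- **Cover, opening:** a firm push of about 29 N moved it less than 1 mm, so I took that as the open stop. The pictures gave 53 mm of travel and the grip 50 mm, against the nominal 55 mm.
- **Cover, shutting:** the push ran into a stop at 13 N. The cover ended about 1 mm further shut than at the start, which fits it having been slightly short of shut.
- **Other things:** the jar, fan wheel and small weight looked unmoved. The contact force was near zero at the end, with nothing being touched.

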